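# Clamp a slotted plate upright in the bench vice for filing

## Robot

A 7-joint arm with a two-finger parallel gripper is mounted at the origin on a cart in front of the work surface, level with it; the furniture and walls round the work are solid. World frame = base frame: x ahead of the robot, y to its left, z up, the work surface at z = 0. Lengths are in m, angles in rad, forces in N, time in s.
With the tool pointing down it reaches from about 0.425 to 0.875 m from the base axis. Payload 8.4 kg.
Tool frame: the origin (TCP) lies at the very end of the fingers, on their centre line; the grasp point (between the pads) lies 19 mm behind it; z points along the fingers, y is the line along which they close (so a half turn about z gives the same grasp; the last joint's range is limited). The gripper opens to 85 mm and grips with 20 to 120 N. Pads are 22 mm wide; open, the fingers measure 114 mm over their backs; the gripper's body (76 mm by 85 mm) begins 54 mm behind the grasp point. The pads swing forward as they close: fully open they stand 13 mm farther back than shut.
Start: joints at [1.25, 0.333, 0.04, 1.465, -0.013, 1.343, -0.059], TCP at [0.143, -0.634, 0.231] pointing down, gripper open.
Joint ranges: [-2.58, 2.58], [-0.38, 2.09], [-1.3, 1.39], [0.25, 2.4], [-1.5, 4.64], [0.08, 2.09], [-2.65, 2.65]. Speed limits (rad/s): [2.22, 2.22, 2.79, 2.79, 3.14, 3.14, 3.14].

## Interface

Orientations are given as a unit quaternion [x, y, z, w].
In Python, from rig import robot gives the robot as it stands.
- The arm moves only by the shell command python3 drive.py 'ROWS' [FORCE]. ROWS is a JSON object whose key "increments" holds a list of rows, 1 to 12 of them, each of 5 numbers: dx, dy, dz in m, then a turn about the tool's z in rad, then the finger opening in m; each row is the pose to reach, as a shift and turn from the pose commanded when the command began, along the tool's axes at that moment; what a row does not reach only later rows make up. A row lasts 1/10 s, in which the tool goes at most 0.05 m and 0.15 rad, less where a joint would pass 70% of its speed; a pose out of reach is approached as far as the arm can. The fingers move at their own pace and stop on an object; FORCE is the grip in N (left out, the last holds). Time passes only in rows, so rows that do not move let the fingers close. It prints the time, the measured TCP pose, the force, the opening and the grip force at its end. Input that does not fit is refused with a message, and nothing moves.
- robot.get_state(): the state, without advancing time (a new reading comes with each control period).
- robot.get_image(name): name is "scene" or "side" or "wrist"; returns the picture (420x560x3 uint8, blue, green, red); there is no depth.
- robot.calibration(name): a dict with "camera_matrix" (3x3 intrinsics, pixels), "eye" and "orientation" of the camera in the world; the wrist camera has in their place "tool_from_camera" (4x4, takes a point from camera to tool coordinates, whose origin is the TCP and whose axes are the flange's). Camera axes: x right, y up, looking along -z (the intrinsics and any distortion apply to the point x, -y, -z); pixel columns grow to the right and rows downward; lengths in m; the calibration is good to about 2 mm. A picture is of the moment at which its call begins: read the wrist's pose just before it. calibration takes no time and is no camera call.
- robot.sign_off(): hands the job in; it is judged then, once.
The state is a dict: "time": time; "q": joint angles; "dq": joint speeds; "tau": joint torques, N m; "ee_pos": TCP position; "tool_rot": TCP orientation; "ft_force": force on the tool from outside, world axes, zero at the start; "moment": the same for the moment, N m; "opening": finger opening in m; "finger_force": force on a finger pad.
Only numpy, scipy, OpenCV 4.12 (cv2) and the standard library are available. Lean on these libraries where they do the work, as an engineer would, in place of code of your own. Each camera call takes 0.05 s, during which the arm holds its last target. There are 200 camera calls.

## Task

Get the slotted steel plate ready for filing its slot: stand it upright in the bench vice, slot uppermost, its plain end resting on the vice's slide, centred across the jaws and flat against the fixed jaw, then push the sliding front jaw (its quick release is open) up tight against it and let go. If the hex-key set is lying on that plate, first lay it aside on the worktop. Leave the uncut plate, the battery pack, the power bank and the servo where they are.

Things in the scene. Friction and masses are not known exactly. Their poses are not given: they have to be found in the camera images.
- slotted_plate: Workpiece: bare dark steel plate 100 x 56 x 10 mm, about 0.37 kg, with an open slot in one end and three drilled holes toward the other. Starts flat on the worktop left of the vice, at one of two places, turned any way. Origin: centre of its underside; x along its length to the slotted end, y across its width (long edges at +-28 mm), z through its thickness (0 to 10 mm).
- slot_end (a point): Middle of the slotted end, x = +50, z = 5 mm in the plate's frame. The slot is 24 mm wide and 30 mm deep from this end; an arm 16 mm wide is left on each side, so the long edges are straight over all 100 mm. This end goes up; either face may be toward the fixed jaw.
- plain_end (a point): Middle of the plate's plain end (56 x 10 mm), x = -50, z = 5 mm in the plate's frame: the edge to stand it on.
- blank_plate: The uncut plate: same material, 100 x 56 x 10 mm outline, holes and frame, but no slot. Lies flat at the other of the two places. To be left alone.
- hex_keys: Folding hex-key set, green, 98 x 20 x 21 mm high, 0.11 kg; long along its y, 20 mm wide along its x; origin: centre of its underside. Lies loose across the middle of either the slotted plate or the uncut plate, turned any way. The thin blue mat at the right front of the worktop is free round x = 0.38, y = -0.32 m, room to lay it down.
- bench_vice: Small blue bench vice fixed to the worktop, base about 115 x 112 mm, jaw tops at z = 114 mm. Origin: centre of its base; x from the front (sliding jaw, screw, tommy bar) to the fixed jaw behind; y along the jaws; z up. Jaw faces are upright, square to x, 80 mm wide (y = +-40 mm), from z = 88 to 112 mm.
- vice_seat (a point): Point on the slide's flat top (z = 72 mm), at the foot of the fixed jaw's face, mid-width; axes of the vice. The work stands on this slide, which reaches 30 mm in front (-x) of the fixed jaw's face and to y = +-29 mm; farther forward nothing is underneath. Flat against the fixed jaw the plate's plain end lies 5 mm in front of this point.
- jaw_front (a point): Middle of the sliding jaw's upright outer front face, z = 95 mm; moves with the jaw; axes of the vice. The face is flat over y = +-25, z = 82 to 103 mm. Below its middle the 23 mm screw head (axis at z = 84 mm) sticks out 35 mm to the front. To shut the jaw push on this face along +x beside the screw, at y = -20 to -25 mm, over the low half of the bar.
- bar_middle (a point): Middle of the 7 mm tommy bar through the screw head, 24 mm in front of the jaw's front face; moves with the jaw. The bar does not turn: it slants in the plane across the vice from y = -41, z = 58 mm up to y = +34, z = 117 mm.
- bench_vice_jaw (a joint): Opening of the sliding jaw in m, 0 (shut) to 0.055; the gap between the jaw faces is this + 0.6 mm. Starts at 0.018 to 0.04; closes when the jaw is pushed along +x of the vice, with about 8 N of friction, and stays where it is left; tight on the 10 mm plate it reads about 0.0094. A plate left standing off the fixed jaw can tip and wedge as the jaw comes.
- battery_pack: Black robot battery pack, 63 x 98 x 43 mm high, behind the far plate place. Origin: centre of its underside. Bystander.
- power_bank: White power bank standing on end, 26 x 62 x 114 mm high, to the left of the vice. Origin: centre of its underside. Bystander. Behind all this stands the tall parts cabinet, from about x = 0.8 m, and a wall closes the left side, from about y = 0.55 m.
- servo_a: Small black hobby servo with a short lead, 30 x 102 x 46 mm high over all, to the left of the near plate place. Its 20 x 40 x 38 mm case is centred at x = 3, y = -23 mm in its frame. Bystander.

How it is judged:
By the outcome, as a careful person would: the job done as asked, in the order asked, and still so for the second after the job is handed in, with the robot touching nothing.
It also fails if it takes over 72 s, if anything falls off the work surface, if the arm or the gripper's body presses on something with over 40 N, if the wrist force passes 120 N, or if a joint passes its speed limit or range.

## Working session

There is one attempt and no reset: what is moved stays moved. The work goes in short steps, Python scripts to look and compute and a shell command to move; the robot and the scene stay as the last step left them, time stands still between calls to the robot, and variables do not carry over. Pictures are saved under pics/ and viewed, at most 10 in all, crops included, and the job is handed in when it is done.

```bash
ls; mkdir -p pics
python3 - <<'E'
from rig import robot
import cv2,numpy as np
s=robot.get_state();print(s['time'],s['ee_pos'],s['tool_rot'],s['opening'])
for n in("scene","side","wrist"):
    c=robot.calibration(n);print(n,{k:np.round(np.array(v),4).tolist() if not isinstance(v,str) else v for k,v in c.items()})
a=robot.get_image("scene");b=robot.get_image("side")
cv2.imwrite("pics/scene0.png",a);cv2.imwrite("pics/side0.png",b)
E
```

```text
drive.py
pics
rig.py
0.0 [ 0.14285312 -0.63362956  0.23042421] [ 9.93857136e-01  1.10667690e-01 -1.50844130e-04 -7.95442756e-04] 0.08550672567792894
scene {'camera_matrix': [[430.8548, 0.0, 288.6347], [0.0, 430.8548, 211.9571], [0.0, 0.0, 1.0]], 'eye': [1.0433, 0.1227, 1.0293], 'orientation': [0.1672, 0.1757, 0.7025, 0.6691]}
side {'camera_matrix': [[400.2508, 0.0, 283.6154], [0.0, 400.2508, 209.3361], [0.0, 0.0, 1.0]], 'eye': [0.1443, 0.3714, 0.785], 'orientation': [-0.135, 0.2593, 0.8404, -0.4564]}
wrist {'camera_matrix': [[296.7943, 0.0, 278.051], [0.0, 296.7943, 209.2363], [0.0, 0.0, 1.0]], 'tool_from_camera': [[-0.0006, 0.9528, 0.3036, 0.0781], [1.0, 0.0003, 0.0009, -0.0002], [0.0008, 0.3036, -0.9528, -0.1421], [0.0, 0.0, 0.0, 1.0]]}
```

View pics/scene0.png

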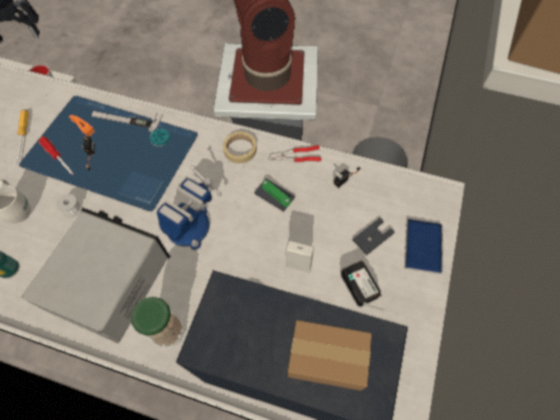

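View pics/side0.png

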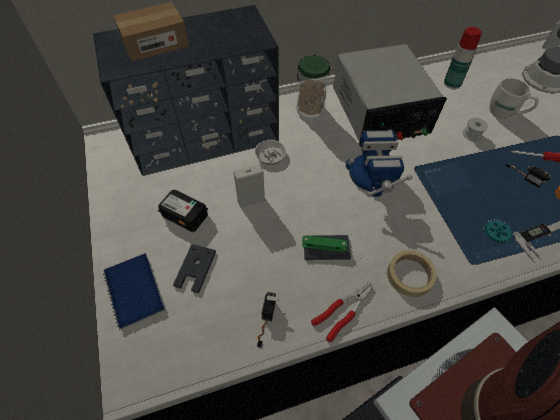

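The scene shows the slotted plate bare at about (373,235), with the hex keys on the uncut plate at (274,192), so the keys stay where they are. The vice is at (185,210). In the side view the slotted plate is at (195,268), slot toward (187,288), and the vice is at (378,165). Next, an enlarged composite.

```bash
cat > h.py <<'E'
from rig import robot
import cv2,numpy as np
from scipy.spatial.transform import Rotation as R
def cam(name,st=None):
    c=robot.calibration(name);K=np.array(c['camera_matrix'])
    if name=='wrist':
        T=np.array(c['tool_from_camera']);Rt=R.from_quat(st['tool_rot']).as_matrix()
        return K,Rt@T[:3,:3],Rt@T[:3,3]+np.array(st['ee_pos'])
    return K,R.from_quat(c['orientation']).as_matrix(),np.array(c['eye'])
def ray(C,uv):
    K,Rm,e=C;d=np.array([(uv[0]-K[0,2])/K[0,0],-(uv[1]-K[1,2])/K[1,1],-1]);d=Rm@d
    return e,d/np.linalg.norm(d)
def onz(C,uv,z):
    e,d=ray(C,uv);return e+d*(z-e[2])/d[2]
def tri(*obs):
    A=np.zeros((3,3));b=np.zeros(3)
    for C,uv in obs:
        e,d=ray(C,uv);P=np.eye(3)-np.outer(d,d);A+=P;b+=P@e
    x=np.linalg.solve(A,b)
    return x,[np.linalg.norm((np.eye(3)-np.outer(ray(C,uv)[1],ray(C,uv)[1]))@(x-C[2])) for C,uv in obs]
def proj(C,X):
    K,Rm,e=C;p=Rm.T@(np.array(X)-e);return K[0,0]*p[0]/-p[2]+K[0,2],K[1,1]*-p[1]/-p[2]+K[1,2]
def crop(im,x,y,w,h,f): return cv2.resize(im[y:y+h,x:x+w],None,fx=f,fy=f,interpolation=cv2.INTER_CUBIC)
E
python3 - <<'E'
from h import *
a=cv2.imread("pics/scene0.png");b=cv2.imread("pics/side0.png")
# 400x300 tiles at x5 : 80x60
t=[crop(a,340,205,80,60,5),crop(b,155,235,80,60,5),crop(a,145,170,80,84,5)[:420],crop(b,335,120,80,84,5)]
o=np.zeros((600,800,3),np.uint8);o[:300,:400]=t[0];o[:300,400:]=t[1]
o[300:,:400]=crop(a,145,175,100,75,4);o[300:,400:]=crop(b,335,125,100,75,4)
cv2.imwrite("pics/crop1.png",o)
S,D=cam('scene'),cam('side')
print(tri((S,(373,235)),(D,(195,268))), tri((S,(185,220)),(D,(375,170))))
E
```

```text
(array([0.55582098, 0.31927598, 0.0061755 ]), [np.float64(0.0003742873729796437), np.float64(0.00037428737297954954)]) (array([ 0.5457655 , -0.17170608,  0.02325428]), [np.float64(0.0021399528496099766), np.float64(0.0021399528496099055)])
```

View pics/crop1.png

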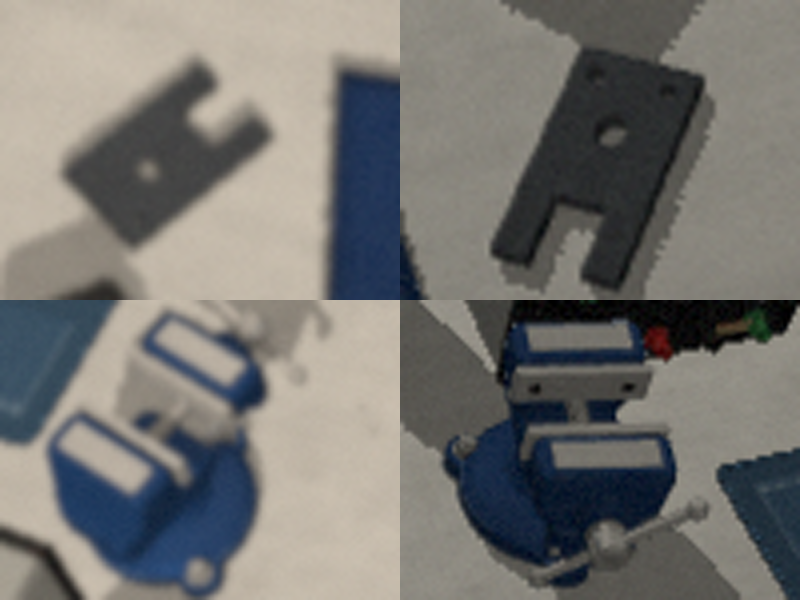

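The top row shows the slotted plate with its slot end toward servo/notebook side; the bottom row shows the vice with the fixed jaw behind and its bar in front. Next I compute the rough poses.

Run:
```python
from h import *
np.set_printoptions(precision=4,suppress=True)
S,D=cam('scene'),cam('side')
s=lambda u,v,x,y,f:(x+(u+.5)/f-.5,y+(v+.5)/f-.5)
pa=[((203,60),(95,250)),((270,135),(218,287)),((133,246),(303,80)),((65,170),(185,50)),((148,170),(212,132))]
for i,(a,b) in enumerate(pa):
    A=s(*a,340,205,5);B=s(*b,155,235,5)
    print(i,tri((S,A),(D,B)),onz(S,A,.01)[:2],onz(D,B,.01)[:2])
# corner correspondences may be swapped: print both
f=[((88,418),(158,472),'fixed top front edge')]
for a,b,n in f: print(n,onz(S,s(a[0],a[1]-300,145,175,4),.114),onz(S,s(b[0],b[1]-300,145,175,4),.114))
for p in [(510,372),(652,378)]: print('side face top',onz(D,s(p[0]-400,p[1]-300,335,125,4),.112))
for p in [(525,430),(668,428)]: print('side front jaw rear face top',onz(D,s(p[0]-400,p[1]-300,335,125,4),.112))
print('bar ball side/scene',onz(D,s(298,210,335,125,4),.117),onz(S,s(245,22,145,175,4),.117))
```

```text
0 (array([0.5223, 0.3535, 0.0418]), [np.float64(0.019892746919884952), np.float64(0.019892746919885015)]) [0.5026 0.3404] [0.5436 0.3729]
1 (array([ 0.5239,  0.3583, -0.022 ]), [np.float64(0.023315889284786336), np.float64(0.023315889284786357)]) [0.5453 0.3732] [0.5014 0.3376]
2 (array([ 0.5918,  0.282 , -0.0204]), [np.float64(0.02361960714710973), np.float64(0.023619607147109842)]) [0.6115 0.2993] [0.5675 0.2638]
3 (array([0.5874, 0.2824, 0.0374]), [np.float64(0.021059786585263033), np.float64(0.021059786585263043)]) [0.5706 0.2656] [0.6088 0.3004]
4 (array([0.5675, 0.3085, 0.008 ]), [np.float64(0.0004457357222901794), np.float64(0.00044573572229010327)]) [0.5685 0.3086] [0.5663 0.3083]
fixed top front edge [ 0.5487 -0.1987  0.114 ] [ 0.5834 -0.1502  0.114 ]
side face top [ 0.5774 -0.1344  0.112 ]
side face top [ 0.5299 -0.2     0.112 ]
side front jaw rear face top [ 0.5387 -0.1134  0.112 ]
side front jaw rear face top [ 0.4966 -0.1818  0.112 ]
bar ball side/scene [ 0.442  -0.1514  0.117 ] [ 0.4775 -0.1122  0.117 ]
```

```bash
python3 drive.py '{"increments":[[0.5, -0.363, -0.05, -2.294, 0.085], [0.5, -0.363, -0.05, -2.294, 0.085], [0.5, -0.363, -0.05, -2.294, 0.085], [0.5, -0.363, -0.05, -2.294, 0.085], [0.5, -0.363, -0.05, -2.294, 0.085], [0.5, -0.363, -0.05, -2.294, 0.085], [0.5, -0.363, -0.05, -2.294, 0.085], [0.5, -0.363, -0.05, -2.294, 0.085], [0.5, -0.363, -0.05, -2.294, 0.085], [0.5, -0.363, -0.05, -2.294, 0.085], [0.5, -0.363, -0.05, -2.294, 0.085], [0.5, -0.363, -0.05, -2.294, 0.085]]}'
python3 -c "
from rig import robot;s=robot.get_state();print(s['time'],s['ee_pos'],s['tool_rot'],s['q'])"
```

```text
time: 1.3
ee_pos: [0.5386, -0.1832, 0.2798]
tool_rot: [0.529, 0.849, -0.0, -0.0]
ft_force: [1.0, -0.4, 0.3]
opening: 0.0847
finger_force: 0.0
1.3 [ 0.53860164 -0.18318402  0.2797938 ] [ 5.28635443e-01  8.48848963e-01 -7.62711488e-05 -3.54875148e-05] [ 0.70722219  0.18678982 -0.52508761  1.57074379  0.09457386  1.40958447
  0.63128838]
```

```bash
python3 drive.py '{"increments":[[0, 0, 0, -0.15, 0.085], [0, 0, 0, -0.3, 0.085], [0, 0, 0, -0.45, 0.085], [0, 0, 0, -0.494, 0.085], [0, 0, 0, -0.494, 0.085], [0, 0, 0, -0.494, 0.085]]}'
python3 - <<'E'
from h import *
import json
s=robot.get_state();im=robot.get_image('wrist')
json.dump({k:np.array(s[k]).tolist() for k in('ee_pos','tool_rot')},open('w1.json','w'));print(s['q'])
cv2.imwrite('pics/w1.png',im);cv2.imwrite('pics/w1b.png',cv2.resize(im,(800,600),interpolation=cv2.INTER_CUBIC))
E
```

```text
time: 1.9
ee_pos: [0.5376, -0.1849, 0.2795]
tool_rot: [0.309, 0.951, 0.0, -0.0]
ft_force: [-0.1, 0.3, -0.1]
opening: 0.0855
finger_force: 0.0
[ 0.74864982  0.1920056  -0.5699885   1.5700003   0.10437356  1.41069096
  1.11345598]
```

View pics/w1b.png

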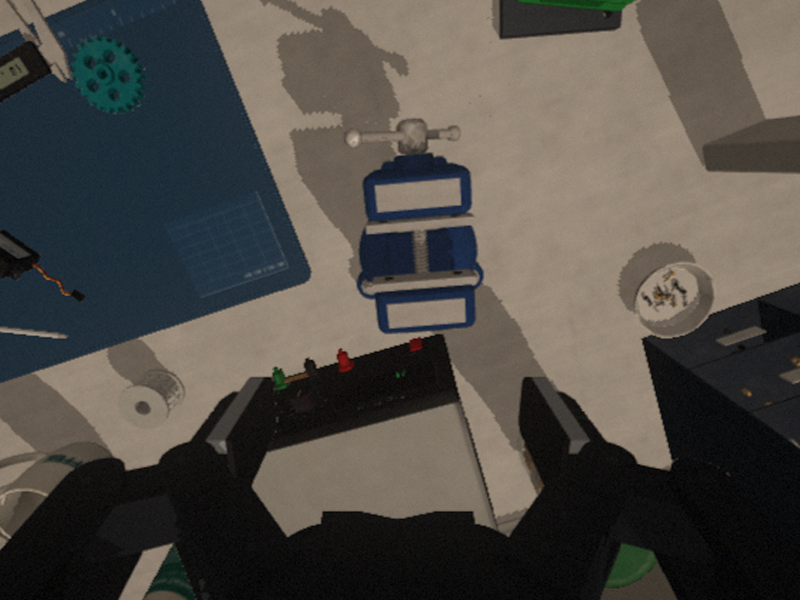

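The vice is at (420,230) with its front upward, and the jaws are tilted a few degrees. I'll crop closer.

Run:
```python
from h import *
cv2.imwrite('pics/w1c.png',crop(cv2.imread('pics/w1.png'),235,120,120,120,5)[:600])
```

```text
(no output)
```

View pics/w1c.png

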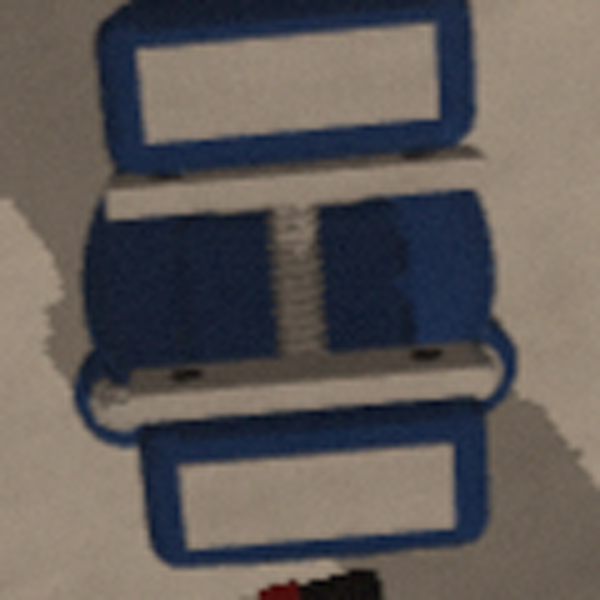

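Run:
```python
from h import *
import json
np.set_printoptions(precision=4,suppress=True)
S,D=cam('scene'),cam('side');st=json.load(open('w1.json'));W=cam('wrist',st)
s=lambda u,v,x,y,f:(x+(u+.5)/f-.5,y+(v+.5)/f-.5)
w=lambda u,v:s(u,v,235,120,5)
d=lambda u,v:s(u-400,v-300,335,125,4)
sc=lambda u,v:s(u,v-300,145,175,4)
def line(n,a,b,z):
    A=onz(W,w(*a),z);B=onz(W,w(*b),z);v=A-B
    print(n,'mid',(A+B)/2,'len',np.linalg.norm(v),'ang',np.degrees(np.arctan2(v[1],v[0])))
line('fixface',(495,368),(130,399),.112);line('frontface',(483,190),(107,219),.112)
line('fixpale1',(452,443),(178,465),.114);line('fixpale2',(455,528),(185,550),.114)
line('frpale1',(437,20),(137,46),.114);line('frpale2',(440,120),(143,146),.114)
# heights: fixed pale plate corners (front-left of vice = +y) side vs wrist
for a,b in [((178,465),(638,347)),((452,443),(525,350)),((185,550),(633,322)),((455,528),(525,325))]:
    print(tri((W,w(*a)),(D,d(*b))))
```

```text
fixface mid [ 0.5551 -0.1715  0.112 ] len 0.07904756450704771 ang 59.01223589241716
frontface mid [ 0.5213 -0.1524  0.112 ] len 0.07840169668514987 ang 58.3950350309571
fixpale1 mid [ 0.5679 -0.1799  0.114 ] len 0.05983941662605753 ang 58.805258046519995
fixpale2 mid [ 0.5849 -0.1904  0.114 ] len 0.060077261772527986 ang 58.961991652926535
frpale1 mid [ 0.4921 -0.1339  0.114 ] len 0.06006880482465574 ang 58.78123262173939
frpale2 mid [ 0.5087 -0.1445  0.114 ] len 0.06067794743208029 ang 58.92041945187151
(array([ 0.5508, -0.2054,  0.1165]), [np.float64(0.0010717271633894692), np.float64(0.0010717271633895083)])
(array([ 0.5858, -0.1541,  0.1106]), [np.float64(0.0011779245684673118), np.float64(0.0011779245684672875)])
(array([ 0.5672, -0.2157,  0.1175]), [np.float64(0.0012619198148633303), np.float64(0.0012619198148631923)])
(array([ 0.6007, -0.1646,  0.1134]), [np.float64(7.651893629063654e-05), np.float64(7.651893629069729e-05)])
```

```bash
python3 drive.py '{"increments":[[0.32, 0.428, 0.08, 0.218, 0.085], [0.32, 0.428, 0.08, 0.218, 0.085], [0.32, 0.428, 0.08, 0.218, 0.085], [0.32, 0.428, 0.08, 0.218, 0.085], [0.32, 0.428, 0.08, 0.218, 0.085], [0.32, 0.428, 0.08, 0.218, 0.085], [0.32, 0.428, 0.08, 0.218, 0.085], [0.32, 0.428, 0.08, 0.218, 0.085], [0.32, 0.428, 0.08, 0.218, 0.085], [0.32, 0.428, 0.08, 0.218, 0.085], [0.32, 0.428, 0.08, 0.218, 0.085], [0.32, 0.428, 0.08, 0.218, 0.085]]}'
python3 drive.py '{"increments":[[0, 0, 0, 0, 0.075], [0, 0, 0, 0, 0.075]]}'
python3 - <<'E'
from h import *
import json
s=robot.get_state();im=robot.get_image('wrist')
json.dump({k:np.array(s[k]).tolist() for k in('ee_pos','tool_rot')},open('w2.json','w'));print(s['q'])
cv2.imwrite('pics/w2.png',im);cv2.imwrite('pics/w2b.png',crop(im,180,100,200,200,3))
E
```

```text
time: 3.15
ee_pos: [0.5256, 0.3563, 0.1985]
tool_rot: [0.406, 0.914, 0.001, -0.002]
ft_force: [-1.2, 0.3, 0.0]
opening: 0.085
finger_force: 0.0
time: 3.35
ee_pos: [0.5298, 0.3482, 0.1997]
tool_rot: [0.41, 0.912, -0.0, 0.0]
ft_force: [0.2, 0.0, 1.3]
opening: 0.0749
finger_force: 0.0
[-0.03670528  0.43543452 -0.8168308   1.51485096  0.32284765  1.33139271
 -0.15902925]
```

View pics/w2b.png

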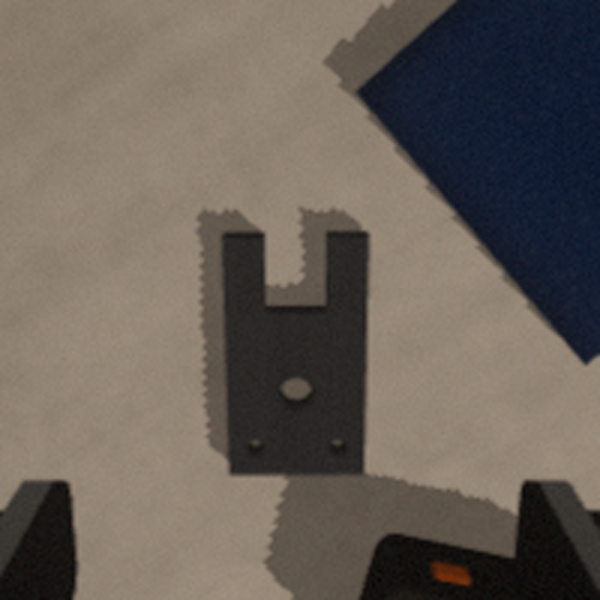

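The plate fills the middle of the crop: slot-end corners (223,235) and (369,235), plain-end corners (230,473) and (363,472), nearly square to the tool.

Run:
```python
from h import *
import json
np.set_printoptions(precision=4,suppress=True)
st=json.load(open('w2.json'));W=cam('wrist',st);S,D=cam('scene'),cam('side')
w=lambda u,v:(180+(u+.5)/3-.5,100+(v+.5)/3-.5)
s=lambda u,v,x,y,f:(x+(u+.5)/f-.5,y+(v+.5)/f-.5)
P=[onz(W,w(*p),.01) for p in [(223,236),(369,236),(363,473),(230,473)]]
sl=(P[0]+P[1])/2;pl=(P[2]+P[3])/2;v=sl-pl
print(sl,pl,np.linalg.norm(v),np.linalg.norm(P[0]-P[1]),np.linalg.norm(P[2]-P[3]),np.degrees(np.arctan2(v[1],v[0])),(sl+pl)/2)
print(tri((W,w(295,389)),(S,s(148,170,340,205,5)),(D,s(212,132,155,235,5))))
for a,b in [((223,236),(218,287)),((369,236),(95,250)),((363,473),(185,50)),((230,473),(303,80))]: print(tri((W,w(*a)),(D,s(*b,155,235,5))))
Rt=R.from_quat(st['tool_rot']).as_matrix()
u=v/np.linalg.norm(v);g=(sl+pl)/2+.039*u;d=g-np.array(st['ee_pos']);print(Rt.T@d,np.degrees(np.arctan2(Rt[1,0],Rt[0,0])))
```

```text
[0.5247 0.3553 0.01  ] [0.5908 0.281  0.01  ] 0.0994484308681631 0.05527900683165456 0.05490656694304298 131.63367405557784 [0.5577 0.3181 0.01  ]
(array([0.567 , 0.3083, 0.0079]), [np.float64(0.0009571903854573483), np.float64(0.0008711751286507598), np.float64(0.00039402839578290855)])
(array([0.5041, 0.3367, 0.0051]), [np.float64(0.0007627129295719438), np.float64(0.0007627129295721003)])
(array([0.5466, 0.373 , 0.0041]), [np.float64(4.6038773835859475e-05), np.float64(4.60387738357571e-05)])
(array([0.6109, 0.2995, 0.0084]), [np.float64(0.00122107668145966), np.float64(0.0012210766814595901)])
(array([0.5699, 0.2627, 0.0076]), [np.float64(0.0012134395967447974), np.float64(0.0012134395967446502)])
[-0.0018  0.001   0.1897] 131.5310025705334
```

```bash
python3 drive.py '{"increments":[[-0.002, 0.001, 0.05, 0, 0.065], [-0.002, 0.001, 0.1, 0, 0.062], [-0.002, 0.001, 0.14, 0, 0.062], [-0.002, 0.001, 0.17, 0, 0.062], [-0.002, 0.001, 0.19, 0, 0.062], [-0.002, 0.001, 0.196, 0, 0.062], [-0.002, 0.001, 0.198, 0, 0.062], [-0.002, 0.001, 0.198, 0, 0.062]]}' 20; python3 drive.py '{"increments":[[0, 0, 0.002, 0, 0.062], [0, 0, 0.002, 0, 0.062]]}'
```

```text
time: 4.2
ee_pos: [0.5322, 0.3485, 0.003]
tool_rot: [0.41, 0.912, 0.001, 0.001]
ft_force: [-0.6, 0.1, 1.2]
opening: 0.0619
finger_force: 0.0
time: 4.4
ee_pos: [0.5318, 0.3489, 0.0007]
tool_rot: [0.41, 0.912, 0.001, 0.001]
ft_force: [0.2, -0.3, -0.3]
opening: 0.062
finger_force: 0.0
```

```bash
python3 drive.py '{"increments":[[0, 0, 0, 0, 0.05], [0, 0, 0, 0, 0.05], [0, 0, 0, 0, 0.05], [0, 0, 0, 0, 0.05]]}' 20; python3 drive.py '{"increments":[[0, 0, -0.01, 0, 0.05], [0, 0, -0.02, 0, 0.05], [0, 0, -0.03, 0, 0.05], [0, 0, -0.04, 0, 0.05], [0, 0, -0.04, 0, 0.05], [0, 0, -0.04, 0, 0.05]]}'
python3 - <<'E'
from h import *
im=robot.get_image('wrist');b=robot.get_image('side')
o=np.zeros((420,800,3),np.uint8);o[:,:400]=im[:,80:480];o[:400,400:]=crop(b,130,220,100,100,4)
cv2.imwrite('pics/l1.png',o);print(robot.get_state()['moment'])
E
```

```text
time: 4.8
ee_pos: [0.5315, 0.3488, 0.0006]
tool_rot: [0.41, 0.912, 0.0, 0.0]
ft_force: [-2.0, -1.4, 6.4]
opening: 0.055
finger_force: 20.8
time: 5.4
ee_pos: [0.5314, 0.3486, 0.04]
tool_rot: [0.41, 0.912, 0.0, 0.0]
ft_force: [0.2, 0.7, -3.9]
opening: 0.0555
finger_force: 22.2
[ 0.12830889  0.06051189 -0.05327514]
```

View pics/l1.png

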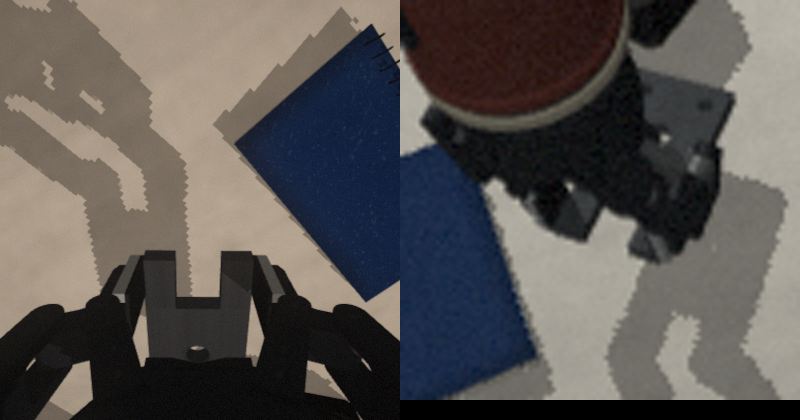

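```bash
python3 drive.py '{"increments":[[0, 0, 0, 0, 0.0555], [0, 0, 0, 0, 0.0555]]}'; python3 -c "
from rig import robot;print(robot.get_state()['moment'])";python3 drive.py '{"increments":[[0, 0, 0, 0, 0.056], [0, 0, 0, 0, 0.056]]}'; python3 -c "
from rig import robot;print(robot.get_state()['moment'])"
```

```text
time: 5.7
ee_pos: [0.5312, 0.3485, 0.0394]
tool_rot: [0.41, 0.912, -0.0, -0.0]
ft_force: [0.6, -0.8, -2.0]
opening: 0.0557
finger_force: 9.9
[-0.13398979 -0.00660401 -0.01411482]
time: 5.9
ee_pos: [0.5314, 0.349, 0.0401]
tool_rot: [0.409, 0.912, 0.0, 0.0]
ft_force: [0.7, 0.6, -0.1]
opening: 0.0559
finger_force: 0.0
[-0.00682425  0.02808513  0.03719476]
```

Run:
```python
from h import *
im=robot.get_image('wrist');b=robot.get_image('side')
o=np.zeros((420,800,3),np.uint8);o[:,:400]=im[:,80:480];o[:400,400:]=crop(b,130,220,100,100,4)
cv2.imwrite('pics/l2.png',o)
```

```text
(no output)
```

View pics/l2.png

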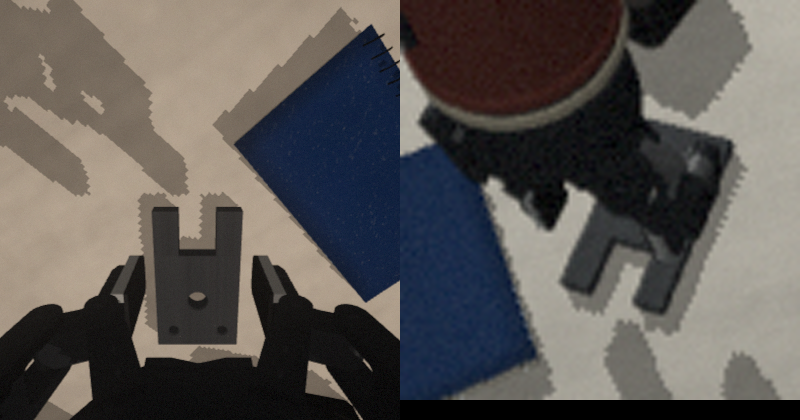

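The plate dropped flat again between the fingers: slot-end corners at (152,208) and (242,208), plain-end corners at (160,344) and (237,344) in the left panel. I'll re-measure it and grip again.

Run:
```python
from h import *
np.set_printoptions(precision=4,suppress=True)
st=robot.get_state();W=cam('wrist',st)
P=[onz(W,p,.01) for p in [(232,211),(323,211),(317,344),(239,344)]]
sl=(P[0]+P[1])/2;pl=(P[2]+P[3])/2;v=sl-pl
print(sl,pl,np.linalg.norm(v),np.linalg.norm(P[0]-P[1]),np.degrees(np.arctan2(v[1],v[0])))
Rt=R.from_quat(st['tool_rot']).as_matrix()
print(Rt.T@((sl+pl)/2-np.array(st['ee_pos'])))
```

```text
[0.5167 0.3655 0.01  ] [0.5832 0.2911 0.01  ] 0.09975554241265731 0.055522418901079916 131.79677494598621
[-0.0277  0.0001  0.03  ]
```

```bash
python3 drive.py '{"increments":[[0.013, 0, 0, 0, 0.062], [0.013, 0, 0.02, 0, 0.062], [0.013, 0, 0.036, 0, 0.062], [0.013, 0, 0.04, 0, 0.062], [0.013, 0, 0.04, 0, 0.062], [0.013, 0, 0.04, 0, 0.05], [0.013, 0, 0.04, 0, 0.05], [0.013, 0, 0.04, 0, 0.05], [0.013, 0, 0.04, 0, 0.05]]}' 20; python3 drive.py '{"increments":[[0, 0, -0.01, 0, 0.05], [-0.001, 0, -0.02, 0, 0.05], [-0.001, 0, -0.02, 0, 0.0553], [-0.001, 0, -0.02, 0, 0.0553], [-0.001, 0, -0.02, 0, 0.0553]]}'; python3 -c "
from rig import robot;print(robot.get_state()['moment'])"
```

```text
time: 6.9
ee_pos: [0.5225, 0.3585, -0.0]
tool_rot: [0.409, 0.912, 0.0, -0.0]
ft_force: [-1.2, 0.2, -1.3]
opening: 0.0549
finger_force: 21.9
time: 7.4
ee_pos: [0.5234, 0.3575, 0.0197]
tool_rot: [0.41, 0.912, 0.0, 0.0]
ft_force: [1.4, 0.8, -3.0]
opening: 0.0556
finger_force: 17.3
[ 0.14515059 -0.08649434  0.02871175]
```

```bash
python3 drive.py '{"increments":[[-0.001, 0, -0.005, 0, 0.0556], [-0.003, 0, -0.01, 0, 0.0556], [-0.006, 0, -0.018, 0, 0.0556], [-0.01, 0, -0.025, 0, 0.0556], [-0.015, 0, -0.033, 0, 0.0556], [-0.02, 0, -0.04, 0, 0.0556], [-0.02, 0, -0.04, 0, 0.0556]]}'
python3 - <<'E'
from h import *
im=robot.get_image('wrist');b=robot.get_image('side')
o=np.zeros((420,800,3),np.uint8);o[:,:400]=im[:,80:480];o[:400,400:]=crop(b,130,220,100,100,4)
cv2.imwrite('pics/l3.png',o)
E
```

```text
time: 8.1
ee_pos: [0.5378, 0.3422, 0.0611]
tool_rot: [0.41, 0.912, 0.001, 0.001]
ft_force: [-0.6, 1.2, -1.5]
opening: 0.0556
finger_force: 8.0
```

View pics/l3.png

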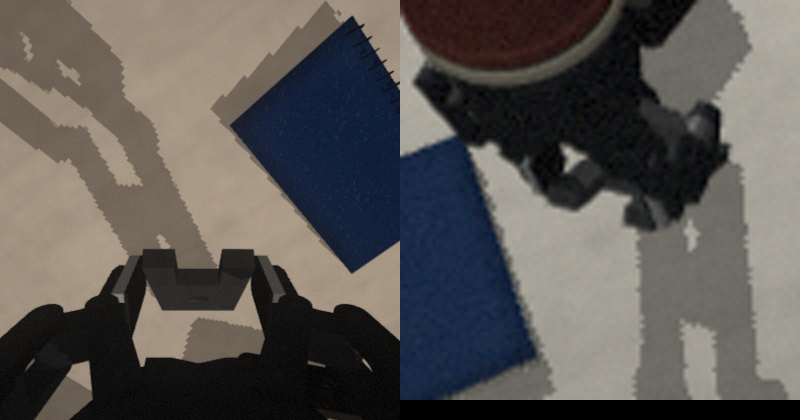

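The plate now hangs steeply: slot-end face at (200,262), body foreshortened below it. I'll continue the arc to vertical.

```bash
python3 drive.py '{"increments":[[-0.008, 0, -0.008, 0, 0.0556], [-0.018, 0, -0.015, 0, 0.0556], [-0.028, 0, -0.021, 0, 0.0556], [-0.038, 0, -0.026, 0, 0.0556], [-0.048, 0, -0.029, 0, 0.0556], [-0.055, 0, -0.03, 0, 0.0556], [-0.06, 0, -0.031, 0, 0.0556], [-0.06, 0, -0.031, 0, 0.0556]]}'
python3 - <<'E'
from h import *
F=[];M=[]
for i in range(2):
    s=robot.get_state();F.append(s['ft_force']);M.append(s['moment']);im=robot.get_image('wrist')
print(np.mean(F,0),np.mean(M,0));cv2.imwrite('pics/a1.png',im);cv2.imwrite('pics/a1s.png',robot.get_image('side'))
g=cv2.cvtColor(im,cv2.COLOR_BGR2GRAY);print(g[200:340:4,220:336:4])
E
```

```text
time: 9.0
ee_pos: [0.577, 0.2969, 0.0905]
tool_rot: [0.41, 0.912, -0.0, 0.0]
ft_force: [1.0, 0.0, -3.6]
opening: 0.0558
finger_force: 6.4
[ 0.41216379  0.21578939 -4.1907071 ] [0.00737449 0.00061218 0.00311515]
[[109  93  92 ... 140 137 139]
 [136  97  93 ... 139 137 141]
 [137 140 120 ... 138 140 139]
 ...
 [142 141 142 ...  25  24  27]
 [142 141 142 ...  24  28  22]
 [140 139 142 ...  24  24  25]]
```

```bash
for i in 1 2 ; do python3 drive.py '{"increments":[[0, 0, 0.002, 0, 0.0556], [0, 0, 0.002, 0, 0.0556], [0, 0, 0.002, 0, 0.0556]]}' | egrep 'ee_pos|ft|finger'; python3 -c "
from rig import robot;print(robot.get_state()['moment'])"; done
```

```text
ee_pos: [0.5764, 0.2984, 0.0893]
ft_force: [-0.3, -0.2, 3.9]
finger_force: 6.8
[-0.13779859  0.28334223  0.02873725]
ee_pos: [0.5767, 0.2985, 0.088]
ft_force: [-1.8, -1.8, 8.5]
finger_force: 7.7
[-0.36789961  0.5990457   0.02597064]
```

```bash
python3 drive.py '{"increments":[[0, 0, -0.001, 0, 0.0565], [0, 0, -0.001, 0, 0.058], [0, 0, -0.001, 0, 0.060], [0, 0, -0.001, 0, 0.060]]}'
python3 - <<'E'
from h import *
s=robot.get_state();print(s['moment'],s['ee_pos'])
im=robot.get_image('wrist');cv2.imwrite('pics/a2.png',im)
b=robot.get_image('side')
o=np.zeros((420,800,3),np.uint8);o[:,:400]=im[:,80:480];o[:400,400:]=crop(b,140,180,100,100,4)
cv2.imwrite('pics/l4.png',o)
W=cam('wrist',s);Rt=R.from_quat(s['tool_rot']).as_matrix()
# expected slot-end corners of an upright plate, z=.1, at tool x offset 0
for dx in(-.005,.005):
  for dy in(-.028,-.012,.012,.028): print(np.round(proj(W,[*(np.array(s['ee_pos'])+Rt@[dx,dy,0])[:2],.1]),0),end=' ')
g=cv2.cvtColor(im,cv2.COLOR_BGR2GRAY)
for c in (243,310):print(c,g[235:300:2,c])
E
```

```text
time: 10.15
ee_pos: [0.5764, 0.2978, 0.0876]
tool_rot: [0.41, 0.912, -0.0, -0.0]
ft_force: [0.2, -0.2, -0.7]
opening: 0.0599
finger_force: 0.0
[ 0.02514038  0.00963547 -0.00874885] [0.57640156 0.29781609 0.0875556 ]
[222. 289.] [254. 289.] [302. 289.] [333. 289.] [221. 271.] [253. 271.] [302. 271.] [335. 271.] 243 [131 133 131 137 136 135 132 131 130 129 131 131 134 135 135 133 136 134
 135 137 135 129 133 133 135 133 132 136 135 137 137 136 140]
310 [137 136 133 132 129 124  85  86  88  86  87  84  85  88  89  88  88  90
  90  89  87  88  88  89  88  86  84  87  86  86  91  80  63]
```

View pics/l4.png

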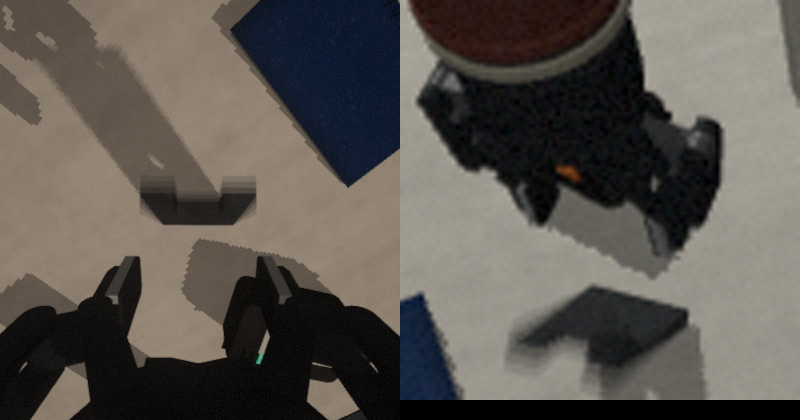

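The plate toppled on release, toward tool +x with its slot end away (blurred, mid-fall at (200,205)). I'll let it settle, back off upward and locate it by thresholding. I'm not viewing any more pictures.

```bash
python3 drive.py '{"increments":[[0, 0, -0.04, 0, 0.075], [0.02, 0, -0.08, 0, 0.075], [0.05, 0, -0.112, 0, 0.075], [0.05, 0, -0.112, 0, 0.075], [0.05, 0, -0.112, 0, 0.075], [0.05, 0, -0.112, 0, 0.075]]}'
cat > loc.py <<'E'
from h import *
np.set_printoptions(precision=4,suppress=True)
def loc(save,z=.01):
    s=robot.get_state();im=robot.get_image('wrist');cv2.imwrite(save,im);W=cam('wrist',s)
    g=cv2.cvtColor(im,cv2.COLOR_BGR2GRAY)
    m=(cv2.GaussianBlur(g,(3,3),0)<72).astype(np.uint8)
    n,L,st,c=cv2.connectedComponentsWithStats(m)
    Rt=R.from_quat(s['tool_rot']).as_matrix();p0=np.array(s['ee_pos'])
    for i in range(1,n):
        if st[i,4]<600: continue
        cn=max(cv2.findContours((L==i).astype(np.uint8),0,2)[0],key=cv2.contourArea)
        X=np.array([onz(W,q[0],z)[:2] for q in cn]).astype(np.float32)
        (cx,cy),(w,h),a=cv2.minAreaRect(X)
        b=cv2.boxPoints(((cx,cy),(w,h),a));t=[(Rt.T@(np.array([*q,z])-p0))[:2] for q in b]
        M=cv2.moments(X[:,None]*1000);cen=np.array([M['m10']/M['m00'],M['m01']/M['m00']])/1000
        print(st[i],g[L==i].mean(),'centre',cx,cy,'size',w,h,'area centroid',cen,'tool box',np.array(t).round(4).tolist())
    print('tcp',p0,'toolx',np.degrees(np.arctan2(Rt[1,0],Rt[0,0])))
E
python3 -c "
from loc import *
loc('pics/b1.png')"
```

```text
time: 10.85
ee_pos: [0.5435, 0.334, 0.1986]
tool_rot: [0.41, 0.912, -0.001, -0.0]
ft_force: [0.8, -0.8, -0.7]
opening: 0.0749
finger_force: 0.0
[   0    0  106  129 7138] 38.49537685626226 centre 0.26311051845550537 0.26945626735687256 size 0.15790607035160065 0.07265692949295044 area centroid [0.2743 0.2737] tool box [[0.1248, -0.3382], [0.0642, -0.2981], [0.1511, -0.1663], [0.2118, -0.2064]]
[  393     0   167   357 30004] 41.608185575256634 centre 0.7680298686027527 0.54104083776474 size 0.13248804211616516 0.509101152420044 area centroid [0.7091 0.5344] tool box [[0.1818, 0.1102], [-0.2431, 0.3906], [-0.1701, 0.5011], [0.2548, 0.2207]]
[  298    49   144   156 11375] 26.999912087912087 centre 0.579997718334198 0.4461091458797455 size 0.09286023676395416 0.14104142785072327 area centroid [0.5798 0.4455] tool box [[0.0815, 0.0204], [-0.0238, 0.1142], [0.0379, 0.1836], [0.1433, 0.0898]]
[  90   93   45  100 1796] 28.971046770601337 centre 0.3737699091434479 0.2445944845676422 size 0.04179467633366585 0.10483599454164505 area centroid [0.3868 0.2344] tool box [[0.0962, -0.2116], [-0.
[... 152 characters left out ...]
48677921295 0.10047687590122223 area centroid [0.5428 0.3358] tool box [[0.0571, -0.0267], [-0.0434, -0.0272], [-0.0437, 0.0286], [0.0568, 0.0291]]
[  5 156  40  59 957] 47.87042842215256 centre 0.3255883455276489 0.14140386879444122 size 0.018413012847304344 0.08401162177324295 area centroid [0.3258 0.142 ] tool box [[0.0398, -0.2726], [-0.0273, -0.3232], [-0.0384, -0.3084], [0.0287, -0.2579]]
[    0   260   560   160 53952] 17.050952698695138 centre 0.696541428565979 0.1656976342201233 size 0.846253514289856 0.267566055059433 area centroid [0.7154 0.1389] tool box [[-0.0931, -0.42], [-0.3607, -0.4203], [-0.3617, 0.426], [-0.0941, 0.4263]]
tcp [0.5435 0.334  0.1986] toolx 131.59542481101548
```

```bash
python3 drive.py '{"increments":[[0.048, 0.001, 0.04, 0, 0.062], [0.048, 0.001, 0.09, 0, 0.062], [0.048, 0.001, 0.14, 0, 0.062], [0.048, 0.001, 0.175, 0, 0.062], [0.048, 0.001, 0.192, 0, 0.062], [0.048, 0.001, 0.198, 0, 0.062], [0.048, 0.001, 0.198, 0, 0.062], [0.048, 0.001, 0.198, 0, 0.05], [0.048, 0.001, 0.198, 0, 0.05], [0.048, 0.001, 0.198, 0, 0.05], [0.048, 0.001, 0.198, 0, 0.05]]}' 20; python3 drive.py '{"increments":[[0, 0, -0.01, 0, 0.05], [-0.001, 0, -0.02, 0, 0.05], [-0.001, 0, -0.02, 0, 0.0553], [-0.001, 0, -0.02, 0, 0.0553], [-0.001, 0, -0.02, 0, 0.0556]]}'
```

```text
time: 12.0
ee_pos: [0.5129, 0.3723, 0.0035]
tool_rot: [0.41, 0.912, 0.001, 0.001]
ft_force: [-2.1, -1.7, 7.7]
opening: 0.0546
finger_force: 22.5
time: 12.5
ee_pos: [0.5128, 0.3712, 0.0217]
tool_rot: [0.409, 0.912, 0.0, 0.0]
ft_force: [0.1, 1.5, -2.1]
opening: 0.0556
finger_force: 5.4
```

```bash
python3 drive.py '{"increments":[[-0.001, 0, -0.005, 0, 0.0556], [-0.003, 0, -0.01, 0, 0.0556], [-0.006, 0, -0.018, 0, 0.0556], [-0.01, 0, -0.025, 0, 0.0556], [-0.015, 0, -0.033, 0, 0.0556], [-0.02, 0, -0.04, 0, 0.0556], [-0.02, 0, -0.04, 0, 0.0556]]}';  python3 drive.py '{"increments":[[-0.008, 0, -0.008, 0, 0.0556], [-0.018, 0, -0.015, 0, 0.0556], [-0.028, 0, -0.021, 0, 0.0556], [-0.038, 0, -0.026, 0, 0.0556], [-0.048, 0, -0.032, 0, 0.0556], [-0.055, 0, -0.036, 0, 0.0556], [-0.06, 0, -0.04, 0, 0.0556], [-0.06, 0, -0.04, 0, 0.0556]]}'
python3 - <<'E'
from h import *
F=[];M=[]
for i in range(4):
    s=robot.get_state();F.append(s['ft_force']);M.append(s['moment']);im=robot.get_image('wrist')
print(np.mean(F,0),np.std(F,0),np.mean(M,0),np.std(M,0));cv2.imwrite('pics/a3.png',im)
E
```

```text
time: 13.2
ee_pos: [0.5273, 0.3556, 0.0631]
tool_rot: [0.41, 0.912, 0.001, 0.001]
ft_force: [0.1, -0.2, -1.8]
opening: 0.0552
finger_force: 2.7
time: 14.0
ee_pos: [0.5668, 0.3107, 0.1024]
tool_rot: [0.41, 0.912, 0.0, 0.0]
ft_force: [-0.7, -0.8, 0.4]
opening: 0.056
finger_force: 0.0
[-0.74087645 -0.08832795 -0.17777847] [0.31561209 0.45243393 0.34335875] [0.00854092 0.00341813 0.01054388] [0.04093379 0.01384748 0.00656728]
```

```bash
python3 drive.py '{"increments":[[0, 0, -0.04, 0, 0.075], [0.02, 0, -0.08, 0, 0.075], [0.04, 0, -0.098, 0, 0.075], [0.04, 0, -0.098, 0, 0.075], [0.04, 0, -0.098, 0, 0.075], [0.04, 0, -0.098, 0, 0.075]]}'
python3 -c "
from loc import *
loc('pics/b2.png')" | egrep 'size 0.05|size 0.1|tcp'; python3 -c "
from rig import robot;print(robot.get_state()['ee_pos'])"
```

```text
time: 14.8
ee_pos: [0.5392, 0.3402, 0.1982]
tool_rot: [0.41, 0.912, -0.001, -0.0]
ft_force: [0.2, -0.1, -0.7]
opening: 0.075
finger_force: 0.0
[  388     0   172   366 31703] 41.953001293253 centre 0.7686763405799866 0.5433199405670166 size 0.1366690844297409 0.5264620184898376 area centroid [0.707  0.5366] tool box [[0.1815, 0.1049], [-0.258, 0.3948], [-0.1827, 0.5089], [0.2568, 0.219]]
[   0    5  114  131 7560] 37.33531746031746 centre 0.2609875798225403 0.27310729026794434 size 0.1658659726381302 0.07807289808988571 area centroid [0.2733 0.2758] tool box [[0.1217, -0.3428], [0.0565, -0.2998], [0.1478, -0.1613], [0.2129, -0.2043]]
[ 254  134   52   89 3661] 41.074296640262226 centre 0.5349498391151428 0.3459685742855072 size 0.05579683184623718 0.1006908118724823 area centroid [0.5384 0.3419] tool box [[0.0584, -0.0251], [-0.0422, -0.0284], [-0.0441, 0.0273], [0.0566, 0.0306]]
tcp [0.5392 0.3402 0.1982] toolx 131.63268499277285
[0.53932224 0.33993235 0.19813239]
```

```bash
python3 drive.py '{"increments":[[0.048, 0.002, 0.04, 0.033, 0.062], [0.048, 0.002, 0.09, 0.033, 0.062], [0.048, 0.002, 0.14, 0.033, 0.062], [0.048, 0.002, 0.175, 0.033, 0.062], [0.048, 0.002, 0.192, 0.033, 0.062], [0.048, 0.002, 0.198, 0.033, 0.062], [0.048, 0.002, 0.2, 0.033, 0.062], [0.048, 0.002, 0.2, 0.033, 0.062], [0.048, 0.002, 0.2, 0.033, 0.062]]}' 20; python3 drive.py '{"increments":[[0, 0, 0, 0, 0.05], [0, 0, 0, 0, 0.05], [0, 0, 0, 0, 0.05], [0, 0, 0, 0, 0.05]]}';python3 drive.py '{"increments":[[0, 0, -0.01, 0, 0.05], [-0.001, 0, -0.02, 0, 0.05], [-0.001, 0, -0.02, 0, 0.0553], [-0.001, 0, -0.02, 0, 0.0554], [-0.001, 0, -0.02, 0, 0.0554]]}'
```

```text
time: 15.75
ee_pos: [0.5084, 0.3755, -0.0002]
tool_rot: [0.425, 0.905, -0.003, -0.0]
ft_force: [-5.5, -7.8, -1.6]
opening: 0.0619
finger_force: 4.3
time: 16.15
ee_pos: [0.5095, 0.3772, 0.0006]
tool_rot: [0.425, 0.905, -0.001, 0.0]
ft_force: [-2.3, -6.5, 1.3]
opening: 0.0557
finger_force: 26.8
time: 16.65
ee_pos: [0.5098, 0.3781, 0.0201]
tool_rot: [0.424, 0.906, 0.001, 0.0]
ft_force: [1.0, 1.4, -2.0]
opening: 0.0557
finger_force: 13.9
```

```bash
python3 drive.py '{"increments":[[-0.001, 0, -0.005, 0, 0.0555], [-0.003, 0, -0.01, 0, 0.0555], [-0.006, 0, -0.018, 0, 0.0555], [-0.01, 0, -0.025, 0, 0.0555]]}'; python3 drive.py '{"increments":[[-0.005, 0, -0.008, 0, 0.0555], [-0.01, 0, -0.015, 0, 0.0555], [-0.01, 0, -0.015, 0, 0.0555]]}'
```

```text
time: 17.05
ee_pos: [0.5161, 0.3695, 0.0455]
tool_rot: [0.425, 0.905, -0.0, -0.0]
ft_force: [0.0, 0.6, -2.4]
opening: 0.056
finger_force: 10.1
time: 17.35
ee_pos: [0.5236, 0.3616, 0.0611]
tool_rot: [0.425, 0.905, 0.001, 0.001]
ft_force: [-1.0, -0.3, -1.3]
opening: 0.0555
finger_force: 9.2
```

```bash
python3 drive.py '{"increments":[[-0.008, 0, -0.008, 0, 0.0555], [-0.018, 0, -0.015, 0, 0.0555], [-0.028, 0, -0.021, 0, 0.0555], [-0.028, 0, -0.021, 0, 0.0555]]}';  python3 drive.py '{"increments":[[-0.01, 0, -0.005, 0, 0.0554], [-0.02, 0, -0.009, 0, 0.0554], [-0.026, 0, -0.012, 0, 0.0554], [-0.03, 0, -0.015, 0, 0.0554], [-0.03, 0, -0.018, 0, 0.0554], [-0.03, 0, -0.018, 0, 0.0554]]}'
python3 - <<'E'
from h import *
F=[];M=[]
for i in range(4):
    s=robot.get_state();F.append(s['ft_force']);M.append(s['moment']);im=robot.get_image('wrist')
print(np.mean(F,0),np.std(F,0),np.mean(M,0),np.std(M,0));cv2.imwrite('pics/a3.png',im)
E
```

```text
time: 17.75
ee_pos: [0.5422, 0.3391, 0.0819]
tool_rot: [0.426, 0.905, 0.0, 0.001]
ft_force: [-1.2, 0.6, -0.6]
opening: 0.0554
finger_force: 8.2
time: 18.35
ee_pos: [0.5594, 0.318, 0.0992]
tool_rot: [0.424, 0.905, 0.0, 0.0]
ft_force: [0.8, 1.0, -2.9]
opening: 0.0558
finger_force: 7.4
[ 0.37689782 -0.10185249 -3.51049228] [0.26251004 0.6674095  0.51577592] [ 0.00246458  0.00786951 -0.00693095] [0.06852013 0.04539245 0.03729541]
```

```bash
python3 drive.py '{"increments":[[0, 0, 0, 0, 0.05], [0, 0, 0, 0, 0.05], [0, 0, 0, 0, 0.04], [0, 0, -0.02, 0, 0.04], [0, 0, -0.04, 0, 0.04], [0, 0, -0.06, 0, 0.04], [0, 0, -0.06, 0, 0.04]]}' 60
python3 - <<'E'
from h import *
np.set_printoptions(linewidth=180)
im=robot.get_image('wrist');cv2.imwrite('pics/a4.png',im)
g=cv2.cvtColor(im,cv2.COLOR_BGR2GRAY)
for c in (236,244,278,312,320):print(c,g[200:400:4,c])
for r in(262,275,285,300,320):print(r,g[r,180:380:5])
K=robot.calibration('wrist')
W=(np.array(K['camera_matrix']),np.array(K['tool_from_camera'])[:3,:3],np.array(K['tool_from_camera'])[:3,3])
for t in range(-40,41,10):
    a=np.radians(t);d=np.array([-np.sin(a),0,np.cos(a)]);n=np.array([np.cos(a),0,np.sin(a)])
    P=np.array([0,0,-.003])
    print(t,[np.round(proj(W,P+d*q+n*e+[0,.02,0]),0).tolist() for q in(-.009,.091) for e in(-.005,.005)])
E
```

```text
time: 19.25
ee_pos: [0.5606, 0.3187, 0.1616]
tool_rot: [0.424, 0.905, 0.002, 0.001]
ft_force: [0.6, 0.9, -3.3]
opening: 0.0517
finger_force: 63.7
236 [139 138 142 144 141 145 129  28  25  28  26  26  26  45  40  39  38  53 141 141 141 142 143 145 150 146 146 147 142 147 147  94  93  90  80  68  68  66  63  63  17  15  12  14
  12   6   8  15  12  14]
244 [137 137 140 129  30  26  28  29  28  25  28  24  24  39  40  39  41  56 142 146 146 145 147 146 148 147 145 149 151 146 146 145 140  69  72  68  68  69  66  63  12  18   8  13
  11  16  14  15   6  13]
278 [146 145 139 126  26  28  35  24  24  42  38  42  38  90  91  93  93  91  92  91  92  91  94 146 144 143 144 146 149 151 147 147 144 149 145 148 145 143 140 141 147  16  20  17
  18  18  16  12  11  17]
312 [145 141 146 142  28  26  24  26  26  19  27  23  22  29  30  31  28  29  18  17  15  13  20  27  28  25  26  27  27  21  21  27 119 144 145 144 141 142 141 134  16  18  15  16
  14  12  11   7  14  13]
320 [146 143 143 142 141 140 141  46  28  23  24  21  25  30  27  27  30  31  15  17  16  24  22  25  26  22  25  30  23  23  
[... 825 characters left out ...]
 146 145 144 145 142 115  24  25  25  15 120  23  26  14  17  18  10  13  16  15  12]
-40 [[316.0, 290.0], [318.0, 284.0], [306.0, 150.0], [307.0, 139.0]]
-30 [[316.0, 291.0], [318.0, 281.0], [304.0, 167.0], [305.0, 156.0]]
-20 [[317.0, 290.0], [318.0, 278.0], [303.0, 184.0], [304.0, 173.0]]
-10 [[317.0, 290.0], [318.0, 274.0], [302.0, 202.0], [303.0, 191.0]]
0 [[317.0, 288.0], [318.0, 271.0], [302.0, 220.0], [302.0, 209.0]]
10 [[318.0, 286.0], [318.0, 267.0], [302.0, 239.0], [302.0, 227.0]]
20 [[318.0, 284.0], [318.0, 263.0], [302.0, 258.0], [302.0, 246.0]]
30 [[318.0, 281.0], [318.0, 260.0], [302.0, 278.0], [302.0, 265.0]]
40 [[318.0, 277.0], [317.0, 257.0], [303.0, 298.0], [302.0, 285.0]]
```

```bash
cat > fit.py <<'E'
from h import *
from scipy.optimize import least_squares
K=robot.calibration('wrist');T=np.array(K['tool_from_camera']);Wt=(np.array(K['camera_matrix']),T[:3,:3],T[:3,3])
def fit(obs):
    def f(p):
        a=p[2];d=np.array([-np.sin(a),0,np.cos(a)]);n=np.array([np.cos(a),0,np.sin(a)])
        return [proj(Wt,np.array([p[0],0,p[1]])+d*q+n*e)[1]-v for q,e,v in obs]
    r=least_squares(f,[0,-.012,0]);return r.x[:2],np.degrees(r.x[2]),r.fun
E
python3 - <<'E'
from fit import *
np.set_printoptions(linewidth=220,precision=4,suppress=True)
g=cv2.cvtColor(cv2.imread('pics/a4.png'),cv2.COLOR_BGR2GRAY)
for c in(242,247,250):print(c,[(v,int(g[v,c])) for v in list(range(209,219))+list(range(246,256))+list(range(264,274))])
print([(v,int(g[v,278])) for v in list(range(209,219))+list(range(230,256))])
for v in(218,225,245,255,260):print(v,[(u,int(g[v,u])) for u in list(range(212,246,2))+list(range(256,304,3))+list(range(310,345,2))])
print(fit([(0,.005,250.5),(0,-.005,269),(.03,.005,235),(.03,-.005,250.5),(.1,.005,214)]))
E
```

```text
242 [(209, 141), (210, 142), (211, 143), (212, 143), (213, 142), (214, 127), (215, 105), (216, 72), (217, 41), (218, 27), (246, 26), (247, 25), (248, 24), (249, 29), (250, 30), (251, 39), (252, 38), (253, 40), (254, 41), (255, 37), (264, 42), (265, 39), (266, 40), (267, 37), (268, 56), (269, 102), (270, 143), (271, 140), (272, 148), (273, 143)]
247 [(209, 144), (210, 141), (211, 142), (212, 129), (213, 55), (214, 31), (215, 26), (216, 30), (217, 28), (218, 29), (246, 27), (247, 25), (248, 24), (249, 28), (250, 35), (251, 41), (252, 41), (253, 39), (254, 39), (255, 42), (264, 41), (265, 38), (266, 39), (267, 44), (268, 55), (269, 105), (270, 142), (271, 144), (272, 143), (273, 143)]
250 [(209, 140), (210, 140), (211, 141), (212, 126), (213, 58), (214, 27), (215, 30), (216, 29), (217, 27), (218, 26), (246, 27), (247, 23), (248, 26), (249, 25), (250, 38), (251, 42), (252, 41), (253, 39), (254, 42), (255, 41), (264, 39), (265, 41), (266, 42), (267, 42), (268, 54), (269, 105), (270, 140), (271, 140), (272, 140), (273, 143)]
[(209, 141), (210, 141), (211, 142), (212, 126), (213, 67), (214,
[... 2654 characters left out ...]
 54), (344, 87)]
260 [(212, 58), (214, 57), (216, 59), (218, 56), (220, 59), (222, 20), (224, 24), (226, 33), (228, 43), (230, 44), (232, 36), (234, 38), (236, 39), (238, 38), (240, 40), (242, 36), (244, 39), (256, 101), (259, 143), (262, 144), (265, 143), (268, 135), (271, 93), (274, 93), (277, 91), (280, 93), (283, 92), (286, 91), (289, 95), (292, 91), (295, 90), (298, 92), (301, 23), (310, 31), (312, 31), (314, 26), (316, 30), (318, 28), (320, 27), (322, 31), (324, 30), (326, 32), (328, 33), (330, 19), (332, 18), (334, 17), (336, 54), (338, 58), (340, 57), (342, 56), (344, 60)]
(array([ 0.0069, -0.0041]), np.float64(7.842415336932615), array([-0.1745, -0.1605,  0.1985,  0.3753, -0.2379]))
```

```bash
python3 drive.py '{"increments":[[0, 0, -0.02, 0, 0.04], [0, 0, -0.05, 0, 0.04], [0, 0, -0.08, 0, 0.04], [-0.01, -0.009, -0.1, -0.02, 0.04], [-0.03, -0.027, -0.11, -0.05, 0.04], [-0.06, -0.054, -0.11, -0.08, 0.04], [-0.09, -0.081, -0.11, -0.11, 0.04], [-0.12, -0.108, -0.11, -0.14, 0.04], [-0.15, -0.135, -0.11, -0.17, 0.04], [-0.18, -0.162, -0.11, -0.2, 0.04], [-0.21, -0.189, -0.11, -0.23, 0.04], [-0.24, -0.216, -0.11, -0.26, 0.04]]}'; python3 drive.py '{"increments":[[-0.026, -0.0237, 0, -0.03, 0.04], [-0.052, -0.047, 0, -0.05, 0.04], [-0.075, -0.067, 0, -0.06, 0.04], [-0.09, -0.08, 0, -0.073, 0.04], [-0.09, -0.08, 0, -0.073, 0.04], [-0.09, -0.08, 0, -0.073, 0.04]]}'
python3 - <<'E'
from h import *
s=robot.get_state();x=R.from_quat(s['tool_rot']).as_matrix()
d=np.array([.5425,-.1640,.27])-s['ee_pos'];print(x.T@d,np.degrees(np.arctan2(x[1,0],x[0,0])))
im=robot.get_image('wrist');cv2.imwrite('pics/a5.png',im)
g=cv2.cvtColor(im,cv2.COLOR_BGR2GRAY)
for c in (247,305,278):print(c,[int(q) for q in g[205:280,c]])
E
```

```text
time: 20.5
ee_pos: [0.546, -0.007, 0.2673]
tool_rot: [0.303, 0.953, -0.0, -0.001]
ft_force: [0.9, -1.1, -3.7]
opening: 0.0519
finger_force: 63.9
time: 21.1
ee_pos: [0.5735, -0.1224, 0.2672]
tool_rot: [0.269, 0.963, 0.0, -0.001]
ft_force: [0.5, 0.7, -2.9]
opening: 0.0518
finger_force: 64.0
[ 0.00498998 -0.05166586 -0.00275281] 148.79725580022102
247 [143, 145, 129, 69, 23, 26, 30, 25, 29, 27, 26, 26, 25, 29, 28, 30, 28, 24, 31, 25, 28, 27, 30, 28, 24, 26, 30, 25, 23, 25, 23, 26, 28, 24, 24, 23, 22, 26, 24, 22, 26, 24, 26, 27, 29, 35, 47, 49, 46, 45, 49, 44, 47, 49, 49, 44, 48, 46, 44, 48, 43, 45, 43, 52, 60, 15, 20, 16, 17, 20, 17, 17, 14, 16, 20]
305 [152, 154, 152, 143, 95, 30, 35, 34, 31, 30, 32, 32, 30, 32, 31, 29, 30, 32, 34, 25, 33, 29, 32, 27, 28, 32, 29, 34, 28, 32, 31, 29, 29, 31, 24, 30, 26, 26, 30, 32, 33, 29, 30, 27, 32, 30, 35, 34, 36, 36, 37, 40, 45, 50, 44, 48, 49, 49, 47, 49, 50, 46, 49, 48, 74, 105, 102, 106, 102, 105, 103, 102, 104, 105, 105]
278 [133, 129, 115, 49, 34, 29, 26, 29, 26, 31, 27, 32, 34, 45, 48, 47, 47, 34, 27, 29, 26, 26, 26, 26, 28, 27, 26, 28, 38, 47, 46, 49, 44, 48, 47, 43, 49, 45, 46, 44, 47, 46, 47, 52, 74, 104, 104, 103, 103, 101, 105, 104, 106, 104, 104, 104, 105, 100, 106, 106, 104, 107, 108, 107, 106, 106, 108, 108, 109, 106, 105, 106, 104, 103, 106]
```

```bash
python3 - <<'E'
from fit import *
np.set_printoptions(precision=4,suppress=True)
print(fit([(0,.005,249.8),(0,-.005,269),(.03,.005,232.8),(.03,-.005,249.2),(.1,.005,207.8)]))
g=cv2.cvtColor(cv2.imread('pics/a5.png'),cv2.COLOR_BGR2GRAY)
for v in(213,230,245):print(v,[(u,int(g[v,u])) for u in list(range(218,248,1))],[(u,int(g[v,u])) for u in range(308,345)])
E
python3 drive.py '{"increments":[[0.001, -0.015, 0, 0, 0.04], [0.003, -0.035, 0, 0, 0.04], [0.005, -0.052, 0, 0, 0.04], [0.005, -0.052, 0, 0, 0.04], [0.005, -0.052, 0, 0, 0.04]]}'
python3 - <<'E'
from h import *
s=robot.get_state();x=R.from_quat(s['tool_rot']).as_matrix()
d=np.array([.5425,-.1640,.27])-s['ee_pos'];print(x.T@d,np.degrees(np.arctan2(x[1,0],x[0,0])))
im=robot.get_image('wrist');cv2.imwrite('pics/a6.png',im)
g=cv2.cvtColor(im,cv2.COLOR_BGR2GRAY)
for c in (247,305,278):print(c,[int(q) for q in g[195:280,c]])
E
```

```text
(array([ 0.0101, -0.0105]), np.float64(5.77473692105741), array([ 0.2517,  0.1903, -0.2643, -0.4991,  0.3192]))
213 [(218, 41), (219, 46), (220, 41), (221, 41), (222, 39), (223, 42), (224, 42), (225, 41), (226, 38), (227, 40), (228, 39), (229, 40), (230, 43), (231, 41), (232, 42), (233, 40), (234, 43), (235, 39), (236, 40), (237, 41), (238, 39), (239, 42), (240, 38), (241, 35), (242, 28), (243, 28), (244, 26), (245, 26), (246, 27), (247, 29)] [(308, 28), (309, 30), (310, 29), (311, 32), (312, 33), (313, 56), (314, 119), (315, 152), (316, 151), (317, 152), (318, 148), (319, 150), (320, 151), (321, 153), (322, 148), (323, 150), (324, 151), (325, 151), (326, 149), (327, 150), (328, 146), (329, 150), (330, 154), (331, 151), (332, 152), (333, 152), (334, 156), (335, 154), (336, 154), (337, 154), (338, 152), (339, 152), (340, 154), (341, 155), (342, 157), (343, 156), (344, 155)]
230 [(218, 144), (219, 144), (220, 142), (221, 145), (222, 145), (223, 144), (224, 144), (225, 143), (226, 146), (227, 145), (228, 146), (229, 147), (230, 147), (231, 145), (232, 109), (233, 41), (234, 27), (235, 2
[... 1899 characters left out ...]
, 47, 51, 50, 47, 64, 70, 51, 60, 73, 87, 122, 147, 144, 146, 143, 127, 36, 30, 23, 26, 26, 25, 24, 28, 28, 28, 21, 27, 27, 25, 26, 27, 26, 29, 25, 28, 24, 27, 23, 21, 23, 24, 27, 28, 29, 26, 26, 27, 27, 23, 29, 26, 25, 31, 33, 35, 34, 29, 39, 41, 41, 45, 46, 44, 46, 46, 44, 44, 45, 44, 42, 44, 50, 73, 101, 104, 106, 105, 107, 115, 137, 144, 146, 147]
278 [94, 89, 83, 97, 83, 73, 75, 72, 75, 79, 80, 111, 146, 143, 145, 144, 128, 39, 24, 29, 28, 27, 22, 25, 26, 37, 50, 48, 47, 35, 29, 24, 26, 28, 25, 25, 24, 23, 24, 33, 51, 45, 44, 45, 46, 45, 45, 50, 43, 47, 44, 43, 43, 44, 47, 38, 13, 10, 18, 14, 16, 17, 12, 14, 16, 16, 17, 17, 10, 7, 15, 9, 12, 12, 16, 16, 12, 16, 10, 14, 19, 3, 10, 6, 14]
```

Run:
```python
from fit import *
np.set_printoptions(precision=4,suppress=True,linewidth=200)
g=cv2.cvtColor(cv2.imread('pics/a6.png'),cv2.COLOR_BGR2GRAY).astype(float)
ob=[]
for v in(222,226,230,234,238,242,246):
    r=g[v];l=[u+(r[u]-55)/(r[u]-r[u+1]+1e-9) for u in range(205,262) if r[u]>=55>r[u+1]];q=[u-1+(55-r[u-1])/(r[u]-r[u-1]+1e-9) for u in range(300,345) if r[u-1]<55<=r[u]]
    print(v,l,q)
rows=[(0,.005,249.7),(0,-.005,268.8),(.03,.005,233.8),(.03,-.005,250.4),(.1,.005,211.7)]
def f(p,W=[(66.5,.1),(113.,0)]):
    a=p[2];d=np.array([-np.sin(a),0,np.cos(a)]);n=np.array([np.cos(a),0,np.sin(a)]);P=np.array([p[0],0,p[1]])
    o=[proj(Wt,P+d*q+n*e)[1]-v for q,e,v in rows]
    for w,q in W:
        X=P+d*q+n*.005;o.append((proj(Wt,X+[0,.028,0])[0]-proj(Wt,X-[0,.028,0])[0]-w)*.5)
    return o
r=least_squares(f,[0,-.01,0]);print(r.x,np.degrees(r.x[2]),r.fun)
a=r.x[2];print('bottom rear corner',r.x[0]-.1*np.sin(a)-.005*np.cos(a),r.x[1]+.1*np.cos(a)-.005*np.sin(a))
```

```text
222 [np.float64(238.742424242413)] [np.float64(316.79999999997716)]
226 [np.float64(236.53061224488712)] [np.float64(319.3749999999906)]
230 [np.float64(233.88059701491224)] [np.float64(321.61111111109415)]
234 [np.float64(231.66176470587263)] [np.float64(324.3414634146258)]
238 [np.float64(229.46153846152959)] [np.float64(326.43243243242074)]
242 [np.float64(226.78260869564082)] [np.float64(329.3846153846055)]
246 [np.float64(224.62162162161323)] [np.float64(331.4444444444321)]
[ 0.0092 -0.0085  0.13  ] 7.450848901515594 [ 0.0684  0.0424  0.1499 -0.3658  0.1109  0.559  -0.134 ]
bottom rear corner -0.008704339760471011 0.09000354441810973
```

```bash
python3 drive.py '{"increments":[[0, 0, 0.02, 0, 0.04], [0, 0, 0.05, 0, 0.04], [0, 0, 0.075, 0, 0.04], [0, 0, 0.09, 0, 0.04], [0, 0, 0.095, 0, 0.04], [0, 0, 0.095, 0, 0.04]]}'; for i in 1 2 3; do python3 drive.py '{"increments":[[0, 0, 0.002, 0, 0.04], [0, 0, 0.004, 0, 0.04], [0, 0, 0.004, 0, 0.04]]}'|egrep 'ee|ft'; done
```

```text
time: 22.3
ee_pos: [0.543, -0.1638, 0.1737]
tool_rot: [0.268, 0.963, 0.0, -0.0]
ft_force: [-0.2, -0.6, -2.6]
opening: 0.0519
finger_force: 64.1
ee_pos: [0.5431, -0.1644, 0.1702]
ft_force: [-0.2, -0.1, -3.5]
ee_pos: [0.5426, -0.1643, 0.1654]
ft_force: [-0.6, -0.1, -3.0]
ee_pos: [0.5435, -0.1647, 0.1627]
ft_force: [-1.5, -0.8, 3.7]
```

```bash
for i in 1 2 3 4; do python3 drive.py '{"increments":[[-0.0015, 0, -0.0002, 0, 0.04], [-0.003, 0, -0.0002, 0, 0.04], [-0.003, 0, -0.0002, 0, 0.04]]}'|egrep 'ee|ft'; done
```

```text
ee_pos: [0.5461, -0.1663, 0.1628]
ft_force: [-1.8, -1.0, 6.0]
ee_pos: [0.5486, -0.1678, 0.1628]
ft_force: [-0.8, -0.1, 6.2]
ee_pos: [0.5511, -0.1694, 0.1628]
ft_force: [-1.3, -1.0, 6.0]
ee_pos: [0.5535, -0.1708, 0.1628]
ft_force: [-1.5, -1.0, 6.1]
```

```bash
for i in 1 2 3; do python3 drive.py '{"increments":[[-0.001, 0, 0, 0, 0.04], [-0.002, 0, 0, 0, 0.04], [-0.002, 0, 0, 0, 0.04]]}'|egrep 'ee|ft'; done
python3 - <<'E'
from h import *
print(robot.get_state()['moment'])
im=robot.get_image('wrist');cv2.imwrite('pics/a7.png',im);cv2.imwrite('pics/a7s.png',robot.get_image('side'))
g=cv2.cvtColor(im,cv2.COLOR_BGR2GRAY)
for c in (247,305,278):print(c,[int(q) for q in g[195:280,c]])
E
```

```text
ee_pos: [0.5551, -0.1718, 0.1627]
ft_force: [-1.5, -1.2, 5.4]
ee_pos: [0.5567, -0.1728, 0.1627]
ft_force: [-1.8, -0.5, 4.5]
ee_pos: [0.5584, -0.1738, 0.1627]
ft_force: [-2.0, -0.5, 6.0]
[-0.00565328  0.43150751  0.06621907]
247 [32, 27, 28, 27, 30, 28, 31, 29, 28, 28, 27, 30, 32, 30, 32, 29, 29, 30, 32, 29, 30, 32, 28, 33, 35, 30, 31, 31, 28, 31, 32, 28, 26, 31, 27, 31, 29, 29, 29, 30, 26, 28, 30, 31, 32, 31, 26, 25, 31, 30, 28, 28, 29, 27, 28, 29, 29, 38, 51, 50, 47, 50, 51, 50, 52, 48, 49, 51, 48, 51, 48, 51, 50, 46, 86, 152, 148, 138, 80, 41, 41, 41, 33, 14, 15]
305 [31, 31, 29, 31, 28, 32, 26, 29, 27, 31, 33, 29, 30, 29, 30, 31, 29, 32, 29, 29, 26, 28, 32, 30, 28, 28, 29, 30, 27, 27, 30, 30, 29, 28, 28, 30, 33, 29, 28, 29, 27, 30, 27, 28, 30, 30, 29, 31, 27, 27, 31, 26, 26, 28, 31, 26, 27, 30, 38, 37, 48, 53, 50, 52, 49, 47, 52, 54, 51, 47, 54, 54, 51, 51, 79, 136, 153, 134, 58, 43, 43, 41, 68, 108, 107]
278 [83, 99, 100, 74, 33, 28, 28, 26, 32, 31, 34, 37, 36, 35, 35, 29, 25, 28, 31, 27, 30, 29, 29, 28, 30, 27, 27, 26, 30, 30, 29, 34, 41, 55, 50, 52, 53, 53, 53, 50, 52, 52, 49, 53, 51, 51, 53, 50, 38, 43, 41, 44, 62, 115, 156, 158, 155, 150, 151, 149, 150, 150, 150, 150, 152, 152, 152, 154, 155, 154, 154, 151, 152, 153, 152, 153, 153, 139, 81, 39, 44, 46, 51, 16, 13]
```

Run:
```python
from fit import *
np.set_printoptions(precision=4,suppress=True,linewidth=200)
for z in(None,-.0085):
  rows=[(0,.005,252.3),(0,-.005,268.8),(.03,.005,227.5),(.03,-.005,242.7),(.1,.005,198.3)]
  def f(p):
    a=p[2];d=np.array([-np.sin(a),0,np.cos(a)]);n=np.array([np.cos(a),0,np.sin(a)]);P=np.array([p[0],0,p[1]])
    return [proj(Wt,P+d*q+n*e)[1]-v for q,e,v in rows]+([(p[1]-z)*2000] if z else [])
  r=least_squares(f,[0,-.01,0]);print(r.x,np.degrees(r.x[2]),r.fun)
```

```text
[ 0.0075 -0.0058 -0.0043] -0.2469035886986431 [-1.3224 -0.226   1.3261  1.3362 -1.1011]
[ 0.0089 -0.0085  0.0022] 0.12539943467027678 [-1.4816  0.0297  1.1258  1.4318 -1.0881  0.0266]
```

```bash
for i in 1 2 ; do python3 drive.py '{"increments":[[-0.001, 0, 0, 0, 0.04], [-0.0015, 0, 0, 0, 0.04], [-0.0015, 0, 0, 0, 0.04]]}'|egrep 'ee|ft'; done
```

```text
ee_pos: [0.5597, -0.1745, 0.1626]
ft_force: [-1.1, -0.5, 5.8]
ee_pos: [0.5609, -0.1753, 0.1626]
ft_force: [-2.5, 0.0, 5.8]
```

```bash
cat > edges.py <<'E'
from fit import *
np.set_printoptions(precision=4,suppress=True,linewidth=200)
s=robot.get_state();im=robot.get_image('wrist');cv2.imwrite('pics/cur.png',im)
g=cv2.cvtColor(im,cv2.COLOR_BGR2GRAY)
for c in (247,278):print(c,[int(q) for q in g[185:280,c]])
d=np.array(s['ee_pos'])[:2]-[.5553,-.1718];print('tcp beyond face',d@[.856,-.517],'lat',d@[.517,.856],s['ft_force'],s['moment'])
E
python3 drive.py '{"increments":[[-0.001, 0, 0, 0, 0.04], [-0.002, 0, 0, 0, 0.04], [-0.002, 0, 0, 0, 0.04]]}'|egrep 'ee|ft'; python3 edges.py
```

```text
ee_pos: [0.5622, -0.176, 0.1625]
ft_force: [-4.2, -0.2, 6.5]
247 [34, 31, 30, 26, 31, 29, 32, 32, 31, 30, 31, 31, 29, 34, 33, 33, 35, 29, 31, 29, 34, 30, 26, 32, 32, 30, 32, 28, 30, 32, 34, 31, 30, 33, 32, 34, 31, 30, 33, 33, 32, 27, 29, 27, 27, 29, 27, 29, 22, 26, 29, 29, 30, 31, 31, 32, 29, 31, 32, 30, 32, 31, 29, 30, 32, 27, 29, 36, 50, 51, 49, 50, 46, 51, 51, 50, 49, 50, 49, 48, 51, 47, 48, 53, 47, 43, 41, 31, 16, 19, 11, 13, 16, 17, 17]
278 [85, 84, 106, 97, 84, 88, 105, 99, 73, 44, 27, 26, 29, 31, 32, 34, 36, 34, 36, 33, 34, 31, 30, 25, 31, 27, 30, 27, 30, 27, 32, 33, 30, 30, 31, 29, 31, 29, 29, 28, 34, 53, 54, 55, 52, 54, 52, 52, 52, 48, 50, 54, 51, 54, 53, 48, 46, 82, 141, 157, 158, 155, 153, 151, 151, 151, 151, 155, 152, 151, 153, 153, 157, 154, 156, 158, 154, 153, 154, 155, 156, 154, 137, 61, 40, 43, 37, 34, 12, 12, 16, 14, 17, 13, 18]
tcp beyond face 0.008067808926609642 lat -5.171958798315217e-05 [-4.2141 -0.1631  6.506 ] [0.14   1.0178 0.1119]
```

```bash
python3 - <<'E'
from fit import *
np.set_printoptions(precision=4,suppress=True,linewidth=200)
for rows in ([(0,.005,252.3),(0,-.005,269.),(.03,.005,225.3),(.03,-.005,242),(.1,.005,193.3)],[(0,.005,252.3),(0,-.005,269.),(.03,.005,225.3),(.1,.005,193.3)]):
  for z in(None,-.0085):
    def f(p):
      a=p[2];d=np.array([-np.sin(a),0,np.cos(a)]);n=np.array([np.cos(a),0,np.sin(a)]);P=np.array([p[0],0,p[1]])
      return [proj(Wt,P+d*q+n*e)[1]-v for q,e,v in rows]+([(p[1]-z)*2000] if z else [])
    r=least_squares(f,[0,-.01,0]);print(r.x,np.degrees(r.x[2]),r.fun)
E
python3 drive.py '{"increments":[[0.001, 0, 0, 0, 0.04], [0.002, 0, 0, 0, 0.04], [0.003, 0, 0, 0, 0.04], [0.003, 0, 0, 0, 0.04]]}'|egrep 'ee|ft'; python3 edges.py
```

```text
[ 0.0107 -0.0124 -0.0294] -1.6838774212740553 [-1.283   0.2399  1.394   0.4242 -0.7671]
[ 0.0088 -0.0085 -0.0394] -2.259300054067919 [-1.0511 -0.1488  1.7025  0.2906 -0.7926 -0.041 ]
[ 0.0111 -0.0132 -0.0264] -1.510895637524262 [-1.2462  0.4264  1.4364 -0.6125]
[ 0.0088 -0.0085 -0.039 ] -2.232165010295841 [-0.9923 -0.0874  1.7753 -0.6986 -0.0472]
ee_pos: [0.56, -0.1747, 0.1626]
ft_force: [-1.1, -0.6, 4.9]
247 [36, 30, 31, 33, 33, 30, 27, 25, 30, 29, 34, 29, 35, 32, 31, 29, 34, 31, 29, 32, 33, 33, 36, 30, 33, 33, 30, 31, 32, 29, 26, 33, 32, 32, 27, 31, 34, 28, 28, 34, 31, 32, 31, 30, 28, 29, 27, 24, 31, 30, 28, 27, 30, 31, 28, 32, 30, 29, 30, 27, 26, 36, 27, 31, 28, 26, 30, 34, 50, 51, 51, 47, 49, 45, 50, 50, 49, 50, 48, 51, 46, 49, 48, 47, 86, 136, 76, 40, 40, 46, 53, 19, 19, 17, 15]
278 [87, 100, 99, 85, 79, 102, 97, 84, 83, 104, 99, 73, 30, 28, 32, 27, 27, 28, 34, 35, 33, 34, 34, 33, 32, 25, 27, 31, 30, 26, 30, 29, 31, 30, 28, 27, 31, 27, 31, 31, 29, 39, 55, 54, 55, 52, 53, 52, 48, 54, 48, 47, 52, 49, 54, 50, 44, 43, 42, 44, 72, 128, 155, 156, 157, 149, 151, 150, 149, 149, 150, 150, 152, 153, 153, 156, 154, 154, 151, 158, 155, 154, 153, 156, 153, 135, 60, 42, 44, 52, 52, 11, 20, 14, 19]
tcp beyond face 0.005498770299843239 lat -7.056292895233707e-05 [-1.0796 -0.5967  4.8891] [-0.0386  0.4386 -0.0232]
```

```bash
python3 drive.py '{"increments":[[0.0005, 0, 0, 0, 0.05], [0.0005, 0, 0, 0, 0.05], [0.0005, 0, 0, 0, 0.0552], [0.0005, 0, 0, 0, 0.0556], [0.0005, 0, 0, 0, 0.0560], [0.0005, 0, 0, 0, 0.0560], [0.0005, 0, 0, 0, 0.0565], [0.0005, 0, 0, 0, 0.058], [0.0005, 0, 0, 0, 0.06], [0.0005, 0, 0, 0, 0.062], [0.0005, 0, 0, 0, 0.062], [0.0005, 0, 0, 0, 0.062]]}' 20; python3 edges.py
```

```text
time: 28.0
ee_pos: [0.5595, -0.1744, 0.1625]
tool_rot: [0.269, 0.963, 0.0, 0.0]
ft_force: [0.4, 0.7, -0.6]
opening: 0.0625
finger_force: 0.0
247 [33, 33, 32, 31, 31, 32, 33, 32, 32, 32, 31, 29, 29, 31, 31, 33, 30, 28, 29, 29, 28, 30, 32, 29, 26, 31, 28, 34, 28, 29, 32, 30, 28, 30, 29, 30, 24, 27, 26, 28, 28, 28, 29, 29, 26, 28, 30, 30, 29, 33, 29, 30, 28, 28, 31, 35, 45, 49, 53, 46, 49, 50, 47, 50, 48, 49, 51, 49, 48, 51, 49, 52, 50, 60, 99, 131, 145, 145, 143, 148, 151, 149, 153, 149, 151, 152, 128, 42, 42, 40, 59, 77, 13, 15, 11]
278 [81, 86, 103, 95, 83, 87, 103, 95, 79, 88, 103, 94, 69, 44, 27, 26, 29, 33, 33, 37, 38, 35, 32, 29, 28, 28, 30, 29, 27, 28, 30, 30, 29, 27, 28, 39, 47, 52, 50, 53, 50, 50, 49, 47, 50, 48, 46, 47, 51, 48, 49, 41, 32, 36, 40, 43, 41, 42, 41, 43, 50, 88, 142, 156, 157, 152, 150, 151, 149, 151, 150, 148, 152, 152, 153, 153, 152, 154, 155, 153, 153, 154, 154, 150, 155, 152, 134, 36, 42, 42, 34, 17, 17, 13, 18]
tcp beyond face 0.004967477210784583 lat -1.7417274390415377e-05 [ 0.4103  0.7097 -0.5729] [-0.0116  0.0519 -0.0076]
```

```bash
cat > fit2.py <<'E'
from fit import *
np.set_printoptions(precision=4,suppress=True,linewidth=200)
def run(rows,zs=(None,-.0085)):
  for z in zs:
    def f(p):
      a=p[2];d=np.array([-np.sin(a),0,np.cos(a)]);n=np.array([np.cos(a),0,np.sin(a)]);P=np.array([p[0],0,p[1]])
      return [proj(Wt,P+d*q+n*e)[1]-v for q,e,v in rows]+([(p[1]-z)*2000] if z else [])
    r=least_squares(f,[0,-.01,0]);print(r.x,np.degrees(r.x[2]),r.fun)
E
python3 edges.py >/tmp/e; tail -1 /tmp/e; python3 -c "
from fit2 import *
g=cv2.cvtColor(cv2.imread('pics/cur.png'),cv2.COLOR_BGR2GRAY)
print([int(q) for q in g[185:280,247]][45:80],[int(q) for q in g[185:280,278]])
run([(0,.005,240),(0,-.005,258.7),(.03,.005,220),(.03,-.005,236.3),(.1,.005,197.8)])"
```

```text
tcp beyond face 0.004946969123049684 lat -1.7304986138723735e-05 [-0.7975 -0.2067 -0.1959] [ 0.0156 -0.0253 -0.013 ]
[29, 30, 27, 31, 33, 26, 29, 27, 30, 28, 30, 33, 29, 30, 27, 30, 33, 38, 48, 52, 49, 44, 49, 49, 51, 49, 46, 48, 50, 51, 50, 48, 50, 48, 61] [79, 83, 104, 99, 79, 88, 104, 95, 79, 88, 104, 94, 80, 79, 51, 29, 27, 24, 29, 37, 34, 36, 34, 35, 32, 30, 29, 26, 29, 26, 26, 26, 30, 32, 30, 27, 26, 28, 29, 42, 51, 51, 49, 53, 49, 53, 48, 48, 49, 49, 51, 47, 53, 50, 52, 44, 40, 41, 41, 44, 47, 86, 140, 157, 157, 153, 149, 147, 148, 150, 150, 153, 152, 152, 152, 153, 154, 153, 155, 154, 152, 154, 156, 151, 152, 157, 133, 43, 40, 39, 38, 16, 18, 17, 14]
[ 0.0164 -0.0113  0.0655] 3.7553271185594985 [-1.0943 -0.392   1.236   1.3361 -1.0765]
[ 0.0151 -0.0085  0.0601] 3.4455914808933708 [-0.9104 -0.6556  1.4332  1.2209 -1.0844 -0.0273]
```

```bash
python3 drive.py '{"increments":[[0, 0, 0, 0, 0.062], [0, 0, 0, 0, 0.062], [0, 0, 0, 0, 0.062]]}' >/dev/null; python3 edges.py
```

```text
247 [32, 34, 32, 27, 33, 33, 32, 31, 31, 28, 28, 33, 31, 28, 32, 30, 31, 26, 31, 30, 30, 27, 27, 29, 30, 30, 30, 29, 31, 33, 30, 30, 28, 34, 30, 28, 27, 29, 29, 31, 31, 30, 26, 29, 29, 30, 29, 28, 28, 28, 31, 29, 31, 29, 30, 30, 31, 27, 31, 27, 30, 35, 44, 49, 50, 47, 53, 50, 51, 50, 51, 46, 52, 49, 47, 48, 50, 50, 50, 74, 114, 141, 150, 150, 150, 151, 132, 59, 42, 42, 57, 79, 19, 15, 14]
278 [85, 85, 107, 99, 81, 86, 104, 94, 81, 89, 105, 98, 82, 83, 52, 30, 27, 27, 30, 37, 36, 33, 35, 36, 32, 29, 30, 29, 28, 26, 29, 29, 26, 29, 27, 30, 27, 30, 30, 40, 50, 51, 51, 51, 50, 49, 50, 49, 50, 49, 49, 48, 49, 49, 50, 43, 41, 39, 44, 43, 47, 88, 142, 153, 155, 152, 154, 148, 145, 148, 149, 153, 150, 152, 154, 154, 155, 154, 158, 153, 152, 157, 153, 155, 155, 154, 135, 44, 43, 41, 57, 73, 16, 18, 10]
tcp beyond face 0.004939325379354405 lat -8.694652348281056e-05 [ 0.2209  0.8037 -0.156 ] [ 0.0155 -0.0205  0.0486]
```

```bash
python3 -c "
from fit2 import *
run([(0,.005,246.4),(0,-.005,264.4),(.03,.005,224),(.03,-.005,240),(.1,.005,198.8)])
# predicted rows upright plate flat on face & 0..6mm off (TCP .0049 beyond face, z .1625)
for off in(0,.002,.004,.006):
  x=.0049+.005+off
  print(off,[round(proj(Wt,[x+e,0,-(.172-.1625)+q])[1],1) for q,e in((0,.005),(0,-.005),(.03,.005),(.03,-.005),(.1,.005))])"
```

```text
[ 0.013  -0.0109  0.0404] 2.3163595833653337 [-1.2456 -0.3412  1.3296  1.4158 -1.1474]
[ 0.0118 -0.0085  0.0352] 2.019464817291774 [-1.0928 -0.5721  1.5057  1.3221 -1.1564 -0.0239]
0 [np.float64(249.9), np.float64(268.1), np.float64(227.6), np.float64(243.2), np.float64(196.1)]
0.002 [np.float64(246.2), np.float64(264.5), np.float64(224.4), np.float64(240.1), np.float64(193.7)]
0.004 [np.float64(242.4), np.float64(260.9), np.float64(221.2), np.float64(237.0), np.float64(191.3)]
0.006 [np.float64(238.6), np.float64(257.2), np.float64(217.9), np.float64(233.9), np.float64(188.9)]
```

```bash
python3 drive.py '{"increments":[[0, 0, -0.01, 0, 0.062], [0, 0, -0.04, 0, 0.062], [0, 0, -0.08, 0, 0.062], [0, 0, -0.1, 0, 0.062], [0.04, -0.008, -0.1, 0, 0], [0.08, -0.015, -0.1, 0, 0], [0.117, -0.023, -0.1, 0, 0], [0.117, -0.023, -0.06, 0, 0], [0.117, -0.023, -0.02, 0, 0], [0.117, -0.023, 0.02, 0, 0], [0.117, -0.023, 0.02, 0, 0], [0.117, -0.023, 0.02, 0, 0]]}'
python3 - <<'E'
from h import *
s=robot.get_state();d=np.array(s['ee_pos'])[:2]-[.5553,-.1718];print('a',d@[.856,-.517],'b',d@[.517,.856])
# plate top-end corners in side/scene: expected upright pose
S=robot.get_image('scene');cv2.imwrite('pics/s8.png',S);D=robot.get_image('side');cv2.imwrite('pics/d8.png',D)
E
```

```text
time: 29.65
ee_pos: [0.4478, -0.1333, 0.1437]
tool_rot: [0.268, 0.963, 0.0, -0.0]
ft_force: [-0.1, 0.1, 0.6]
opening: -0.0001
finger_force: 0.0
a -0.11192114738067188 b -0.02263849382269821
```

```bash
python3 drive.py '{"increments":[[0, 0, 0.025, 0, 0], [0, 0, 0.04, 0, 0], [0, 0, 0.047, 0, 0], [0, 0, 0.047, 0, 0], [-0.005, 0, 0.047, 0, 0], [-0.01, 0, 0.047, 0, 0], [-0.015, 0, 0.047, 0, 0], [-0.018, 0, 0.047, 0, 0], [-0.021, 0, 0.047, 0, 0], [-0.024, 0, 0.047, 0, 0], [-0.024, 0, 0.047, 0, 0]]}'; for i in 1 2 3; do python3 drive.py '{"increments":[[-0.002, 0, 0, 0, 0], [-0.004, 0, 0, 0, 0], [-0.006, 0, 0, 0, 0], [-0.006, 0, 0, 0, 0]]}' | egrep 'ee|ft'; done
```

```text
time: 30.85
ee_pos: [0.4756, -0.1438, 0.1028]
tool_rot: [0.267, 0.964, 0.001, 0.007]
ft_force: [-0.1, 13.9, 37.9]
opening: -0.0002
finger_force: 18.5
ee_pos: [0.4771, -0.1447, 0.1023]
ft_force: [-17.4, 22.6, 53.0]
ee_pos: [0.4828, -0.1464, 0.1014]
ft_force: [-9.8, 25.5, 40.1]
ee_pos: [0.4876, -0.1488, 0.1008]
ft_force: [-7.4, 26.6, 34.3]
```

```bash
python3 drive.py '{"increments":[[0.004, 0, -0.01, 0, 0], [0.004, 0, -0.03, 0, 0], [0.004, 0, -0.03, 0, 0]]}'
python3 - <<'E'
from h import *
import json
np.set_printoptions(precision=4,suppress=True)
st=json.load(open('w1.json'));W=cam('wrist',st)
def ab(X): d=X[:2]-[.5553,-.1718];return d@[.856,-.517],d@[.517,.856]
k=560/800
for n,p,z in(('mid',(412,135),.0875),('left ball',(352,138),.06),('right ball',(455,132),.117),('screw front',(412,119),.09),('jaw front',(418,155),.1),('jaw front top',(418,165),.11)):
    print(n,np.array(ab(onz(W,(p[0]*k,p[1]*k),z))))
s=robot.get_state();print('tcp',ab(np.array(s['ee_pos'])),s['ee_pos'])
im=robot.get_image('wrist');cv2.imwrite('pics/j1.png',im);cv2.imwrite('pics/j1s.png',robot.get_image('side'));cv2.imwrite('pics/j1c.png',robot.get_image('scene'))
E
```

```text
time: 32.35
ee_pos: [0.4827, -0.1539, 0.1299]
tool_rot: [0.269, 0.963, -0.001, 0.003]
ft_force: [0.3, -0.7, 0.7]
opening: 0.0002
finger_force: 0.0
mid [-0.1049 -0.0005]
left ball [-0.1083 -0.0473]
right ball [-0.1027  0.0272]
screw front [-0.1156  0.0002]
jaw front [-0.0905  0.0023]
jaw front top [-0.0838  0.0013]
tcp (np.float64(-0.07137760405950698), np.float64(-0.02224472329848331)) [ 0.4827 -0.1539  0.1299]
```

Run:
```python
from h import *
import json
np.set_printoptions(precision=4,suppress=True)
S,D=cam('scene'),cam('side');W=cam('wrist',json.load(open('w1.json')));k=.7
d=lambda u,v:(335+(u-400+.5)/4-.5,125+(v-300+.5)/4-.5)
def ab(X): e=X[:2]-[.5553,-.1718];return e@[.856,-.517],e@[.517,.856],X[2]
for n,w,q in(('R',(352,138),(700,508)),('L',(455,132),(545,578)),('mid',(412,130),(608,540)),('x',(455,132),(700,508))):
    X,r=tri((W,(w[0]*k,w[1]*k)),(D,d(*q)));print(n,np.array(ab(X)),r)
s=robot.get_state()
W2=cam('wrist',s)
F=np.array([.5553,-.1718])
def pt(a,b,z): return [*(F+a*np.array([.856,-.517])+b*np.array([.517,.856])),z]
print('expected jaw pale plate if a0 shift: front edge centre',[np.round(proj(W2,pt(-.0735+sh,0,.114)),0).tolist() for sh in(0,.01,.02,.028)])
g=cv2.cvtColor(cv2.imread('pics/j1.png'),cv2.COLOR_BGR2GRAY)
# profile along the a-axis at z=.114, b=+.015, from a=-.1 to 0.02
print([(round(a*1000),int(g[int(round(proj(W2,pt(a,.02,.114))[1])),int(round(proj(W2,pt(a,.02,.114))[0]))])) for a in np.arange(-.1,-.0,.003) if 0<=proj(W2,pt(a,.02,.114))[1]<420])
D8=cv2.cvtColor(cv2.imread('pics/j1s.png'),cv2.COLOR_BGR2GRAY)
```

```text
R [-0.1051 -0.0426  0.1157] [np.float64(0.00047115518091629487), np.float64(0.0004711551809162647)]
L [-0.1071  0.0325  0.0596] [np.float64(0.002636916710366314), np.float64(0.0026369167103663053)]
mid [-0.1076  0.0006  0.0917] [np.float64(0.0011163780223341412), np.float64(0.0011163780223339876)]
x [-0.1173 -0.0026  0.1546] [np.float64(0.029631985793359707), np.float64(0.029631985793359565)]
expected jaw pale plate if a0 shift: front edge centre [[318.0, 257.0], [317.0, 272.0], [316.0, 287.0], [316.0, 298.0]]
[(-100, 120), (-97, 118), (-94, 140), (-91, 137), (-88, 137), (-85, 134), (-82, 135), (-79, 33), (-76, 34), (-73, 26), (-70, 21), (-67, 20), (-64, 27), (-61, 23), (-58, 25), (-55, 28), (-52, 35), (-49, 141), (-46, 9), (-43, 14), (-40, 15), (-37, 12), (-34, 10), (-31, 17), (-28, 14), (-25, 15), (-22, 21), (-19, 17), (-16, 16), (-13, 18), (-10, 15), (-7, 11), (-4, 18), (-1, 10)]
```

Triangulation shows the bar's upper end on my −y side (y≈-43, z≈116 mm), so my finger was resting on the bar. The low half is at +y, so I'll push there instead.

```bash
python3 drive.py '{"increments":[[0.005, 0, -0.03, 0, 0], [0.03, 0.02, -0.03, 0, 0], [0.045, 0.045, -0.03, 0, 0], [0.045, 0.045, -0.03, 0, 0], [0.045, 0.045, 0, 0, 0], [0.045, 0.045, 0.02, 0, 0], [0.045, 0.045, 0.034, 0, 0], [0.045, 0.045, 0.034, 0, 0], [0.045, 0.045, 0.034, 0, 0]]}'
python3 - <<'E'
from h import *
s=robot.get_state();d=np.array(s['ee_pos'])[:2]-[.5553,-.1718];print('a',d@[.856,-.517],'b',d@[.517,.856])
im=robot.get_image('wrist');cv2.imwrite('pics/k1.png',im);D=robot.get_image('side');cv2.imwrite('pics/k1s.png',D);cv2.imwrite('pics/k1c.png',robot.get_image('scene'))
C=cam('side');F=np.array([.5553,-.1718]);pt=lambda a,b,z:[*(F+a*np.array([.856,-.517])+b*np.array([.517,.856])),z]
g=cv2.cvtColor(D,cv2.COLOR_BGR2GRAY);g0=cv2.cvtColor(cv2.imread('pics/side0.png'),cv2.COLOR_BGR2GRAY)
for b in(-.02,-.025):
  for G in(g0,g): print([int(G[tuple(int(round(q)) for q in proj(C,pt(a,b,.114))[::-1])]) for a in np.arange(-.1,.03,.003)])
E
```

```text
time: 33.4
ee_pos: [0.465, -0.0915, 0.0918]
tool_rot: [0.269, 0.963, 0.0, -0.0]
ft_force: [0.6, 0.1, 0.9]
opening: 0.0003
finger_force: 0.0
a -0.11878410540750553 b 0.022032315554770254
[24, 18, 19, 21, 21, 23, 21, 21, 38, 83, 109, 116, 113, 112, 114, 96, 52, 57, 104, 138, 139, 141, 140, 143, 133, 83, 70, 67, 28, 20, 63, 69, 78, 108, 91, 40, 26, 31, 52, 108, 117, 114, 115, 116]
[6, 2, 124, 24, 20, 5, 2, 10, 19, 17, 21, 19, 18, 6, 14, 18, 10, 13, 16, 10, 8, 7, 15, 14, 19, 10, 17, 4, 13, 11, 15, 14, 8, 49, 64, 68, 63, 61, 71, 74, 46, 19, 15, 23]
[106, 23, 23, 26, 24, 27, 20, 26, 41, 78, 110, 113, 113, 112, 115, 113, 59, 110, 114, 132, 138, 143, 142, 141, 143, 84, 71, 54, 36, 36, 69, 72, 78, 113, 93, 41, 21, 38, 58, 112, 115, 114, 114, 116]
[12, 11, 29, 129, 58, 18, 19, 2, 7, 13, 8, 15, 13, 16, 15, 15, 18, 18, 15, 15, 16, 12, 11, 15, 18, 20, 10, 3, 15, 15, 17, 15, 26, 66, 65, 68, 68, 67, 64, 29, 19, 14, 27, 29]
```

```bash
python3 drive.py '{"increments":[[0, 0.001, -0.003, 0, 0], [-0.006, 0.001, -0.003, 0, 0], [-0.012, 0.001, -0.003, 0, 0], [-0.018, 0.001, -0.003, 0, 0], [-0.024, 0.001, -0.003, 0, 0], [-0.024, 0.001, -0.003, 0, 0]]}' | egrep 'ee|ft'; for i in 1 2 3; do python3 drive.py '{"increments":[[-0.002, 0, 0, 0, 0], [-0.004, 0, 0, 0, 0], [-0.006, 0, 0, 0, 0], [-0.006, 0, 0, 0, 0]]}' | egrep 'ee|ft'; done
```

```text
ee_pos: [0.4865, -0.1035, 0.0944]
ft_force: [0.0, 0.4, -0.2]
ee_pos: [0.4911, -0.1062, 0.0945]
ft_force: [0.1, 0.0, 0.0]
ee_pos: [0.4963, -0.1094, 0.0945]
ft_force: [0.0, -0.3, -0.4]
ee_pos: [0.5015, -0.1124, 0.0945]
ft_force: [-1.0, -0.3, 0.6]
```

```bash
for i in 1 2 3 4; do python3 drive.py '{"increments":[[-0.0015, 0, 0, 0, 0], [-0.003, 0, 0, 0, 0], [-0.003, 0, 0, 0, 0]]}' | egrep 'ee|ft'; done
```

```text
ee_pos: [0.504, -0.114, 0.0945]
ft_force: [-0.8, -0.3, 0.5]
ee_pos: [0.5065, -0.1155, 0.0945]
ft_force: [-0.2, -0.8, 0.4]
ee_pos: [0.5091, -0.1171, 0.0945]
ft_force: [1.2, 0.1, -0.2]
ee_pos: [0.5116, -0.1185, 0.0945]
ft_force: [-0.1, -0.6, -0.2]
```

```bash
for i in 1 2 3; do python3 drive.py '{"increments":[[-0.001, 0, 0, 0, 0], [-0.002, 0, 0, 0, 0], [-0.002, 0, 0, 0, 0]]}' | egrep 'ee|ft'; done
python3 - <<'E'
from h import *
im=robot.get_image('wrist');cv2.imwrite('pics/m1.png',im);D=robot.get_image('side');cv2.imwrite('pics/m1s.png',D);Sc=robot.get_image('scene');cv2.imwrite('pics/m1c.png',Sc)
F=np.array([.5553,-.1718]);pt=lambda a,b,z:[*(F+a*np.array([.856,-.517])+b*np.array([.517,.856])),z]
C=cam('scene');h=cv2.cvtColor(Sc,cv2.COLOR_BGR2GRAY);h0=cv2.cvtColor(cv2.imread('pics/scene0.png'),cv2.COLOR_BGR2GRAY)
for b in(-.02,-.01,.0):
  for G in(h0,h): print(b,[int(G[tuple(int(round(q)) for q in proj(C,pt(a,b,.114))[::-1])]) for a in np.arange(-.1,.045,.003)])
E
```

```text
ee_pos: [0.5119, -0.1187, 0.0943]
ft_force: [-8.2, 2.9, 6.6]
ee_pos: [0.512, -0.1187, 0.0942]
ft_force: [-16.7, 7.3, 14.7]
ee_pos: [0.5121, -0.1188, 0.0941]
ft_force: [-25.8, 11.9, 23.7]
-0.02 [159, 144, 153, 173, 177, 174, 154, 114, 128, 164, 173, 174, 174, 169, 141, 109, 76, 104, 122, 158, 162, 149, 137, 134, 135, 135, 136, 137, 142, 156, 153, 166, 175, 174, 151, 151, 100, 86, 139, 169, 175, 174, 173, 167, 131, 107, 62, 59, 57]
-0.02 [35, 32, 33, 38, 38, 34, 34, 38, 34, 35, 38, 56, 72, 120, 139, 135, 111, 128, 145, 161, 156, 137, 125, 104, 75, 72, 63, 67, 69, 65, 63, 64, 107, 158, 154, 154, 103, 90, 144, 180, 185, 182, 183, 177, 134, 112, 69, 61, 63]
-0.01 [167, 161, 159, 177, 178, 169, 147, 108, 133, 168, 177, 176, 174, 169, 139, 107, 74, 106, 124, 151, 158, 148, 139, 135, 137, 136, 136, 138, 137, 137, 136, 137, 151, 163, 147, 147, 95, 90, 142, 171, 175, 175, 176, 166, 125, 76, 64, 55, 54]
-0.01 [34, 34, 34, 35, 30, 35, 35, 38, 36, 33, 41, 54, 103, 134, 141, 135, 104, 107, 130, 138, 142, 135, 125, 96, 78, 68, 69, 61, 65, 66, 65, 68, 109, 158, 154, 154, 103, 94, 150, 180, 186, 185, 184, 172, 131, 79, 69, 62, 58]
0.0 [168, 162, 141, 146, 160, 134, 102, 93, 137, 171, 171, 176, 175, 168, 152, 103, 78, 112, 134, 157, 158, 146, 136, 135, 133, 135, 136, 129, 108, 79, 67, 67, 108, 154, 158, 149, 96, 92, 145, 174, 175, 176, 175, 169, 126, 75, 63, 59, 55]
0.0 [33, 32, 34, 31, 32, 33, 33, 27, 32, 36, 36, 37, 60, 99, 89, 87, 82, 103, 117, 130, 138, 137, 130, 105, 81, 54, 53, 56, 57, 57, 61, 65, 111, 160, 165, 157, 103, 96, 151, 182, 184, 185, 185, 177, 132, 78, 63, 62, 58]
```

```bash
python3 drive.py '{"increments":[[0.01, 0, 0, 0, 0], [0.025, 0, 0, 0, 0], [0.04, 0, -0.01, 0, 0], [0.04, 0, -0.06, 0, 0], [0.04, 0, -0.11, 0, 0], [0.04, 0, -0.16, 0, 0], [0.02, -0.01, -0.19, 0, 0], [-0.02, -0.023, -0.19, 0, 0], [-0.045, -0.023, -0.19, 0, 0], [-0.045, -0.023, -0.19, 0, 0], [-0.045, -0.023, -0.19, 0, 0]]}'
cat > prof.py <<'E'
from h import *
s=robot.get_state();im=robot.get_image('wrist');cv2.imwrite('pics/n1.png',im)
F=np.array([.5553,-.1718]);pt=lambda a,b,z:[*(F+a*np.array([.856,-.517])+b*np.array([.517,.856])),z]
C=cam('wrist',s);d=np.array(s['ee_pos'])[:2]-F;print('tcp a,b',d@[.856,-.517],d@[.517,.856])
P=lambda a,b,z:im[tuple(int(round(q)) for q in proj(C,pt(a,b,z))[::-1])].tolist()
for b in(-.015,.015): print('z114',b,[(round(a*1e3),P(a,b,.114)) for a in np.arange(-.066,.032,.003)])
print('z172',[(round(a*1e3),P(a,.02,.172)[1],P(a,-.02,.172)[1]) for a in np.arange(-.03,.012,.0015)])
print('across z172 a=-5',[(round(b*1e3),P(-.005,b,.172)[1]) for b in np.arange(-.036,.037,.0015)])
E
python3 prof.py
```

```text
time: 38.7
ee_pos: [0.5433, -0.1643, 0.2841]
tool_rot: [0.268, 0.963, 0.001, -0.0]
ft_force: [-0.4, 0.7, 0.4]
opening: -0.0002
finger_force: 0.0
tcp a,b -0.0141482540693753 0.0002382076838773617
z114 -0.015 [(-66, [64, 66, 68]), (-63, [50, 32, 24]), (-60, [43, 26, 21]), (-57, [40, 28, 21]), (-54, [46, 29, 21]), (-51, [50, 33, 24]), (-48, [58, 37, 26]), (-45, [123, 139, 154]), (-42, [122, 139, 155]), (-39, [99, 114, 129]), (-36, [87, 99, 110]), (-33, [89, 102, 112]), (-30, [87, 97, 109]), (-27, [79, 86, 94]), (-24, [50, 33, 23]), (-21, [50, 48, 48]), (-18, [82, 95, 105]), (-15, [83, 96, 106]), (-12, [51, 55, 60]), (-9, [25, 28, 33]), (-6, [27, 30, 32]), (-3, [31, 30, 31]), (0, [29, 31, 31]), (3, [33, 32, 34]), (6, [29, 33, 31]), (9, [39, 39, 42]), (12, [39, 38, 38]), (15, [65, 68, 72]), (18, [85, 95, 105]), (21, [126, 143, 160]), (24, [120, 135, 151]), (27, [120, 135, 150]), (30, [125, 140, 157])]
z114 0.015 [(-66, [53, 51, 51]), (-63, [54, 36, 30]), (-60, [46, 28, 20]), (-57, [44, 31, 26]), (-54, [49, 32, 27]), (-51, [50, 34, 27]), (-48, [73, 45, 28]), (-45, [124, 141, 156]), (-42, [
[... 789 characters left out ...]
 43, 47), (-3, 53, 50), (-1, 92, 87), (0, 138, 144), (2, 144, 136), (3, 142, 138), (5, 140, 139), (6, 146, 136), (8, 146, 134), (9, 141, 144), (11, 133, 120)]
across z172 a=-5 [(-36, 147), (-34, 148), (-33, 147), (-31, 139), (-30, 39), (-28, 42), (-27, 50), (-25, 48), (-24, 49), (-22, 48), (-21, 47), (-19, 47), (-18, 46), (-16, 45), (-15, 50), (-13, 46), (-12, 68), (-10, 113), (-9, 111), (-7, 112), (-6, 114), (-4, 112), (-3, 112), (-1, 113), (0, 114), (2, 115), (3, 114), (5, 115), (6, 117), (8, 117), (9, 121), (11, 120), (12, 83), (14, 43), (15, 46), (17, 48), (18, 47), (20, 43), (21, 47), (23, 47), (24, 47), (26, 49), (27, 45), (29, 45), (30, 50), (32, 104), (33, 103), (35, 103), (36, 104)]
```

```bash
cat >> prof.py <<'E'
g=cv2.GaussianBlur(cv2.cvtColor(im,cv2.COLOR_BGR2GRAY),(3,3),0).astype(np.float32)
def L(b0,b1,z,A): return [round(float(np.mean([cv2.getRectSubPix(g,(1,1),tuple(map(float,proj(C,pt(a,b,z)))))[0,0] for b in np.linspace(b0,b1,9)])),0) for a in A]
A=np.arange(-.016,.004,.0005)
print('top',list(zip((A*1e3).round(1).tolist(),L(.016,.025,.172,A))));print('topL',L(-.025,-.016,.172,A));print('floor',L(-.009,.009,.142,A))
A=np.arange(-.02,-.006,.0005);print('jaw112',list(zip((A*1e3).round(1).tolist(),L(.012,.025,.112,A))),L(-.025,-.012,.112,A))
E
python3 prof.py | tail -4
```

```text
top [(-16.0, 31.0), (-15.5, 31.0), (-15.0, 30.0), (-14.5, 30.0), (-14.0, 30.0), (-13.5, 30.0), (-13.0, 31.0), (-12.5, 33.0), (-12.0, 36.0), (-11.5, 40.0), (-11.0, 43.0), (-10.5, 45.0), (-10.0, 47.0), (-9.5, 47.0), (-9.0, 47.0), (-8.5, 47.0), (-8.0, 47.0), (-7.5, 48.0), (-7.0, 48.0), (-6.5, 48.0), (-6.0, 47.0), (-5.5, 47.0), (-5.0, 48.0), (-4.5, 47.0), (-4.0, 47.0), (-3.5, 50.0), (-3.0, 53.0), (-2.5, 64.0), (-2.0, 76.0), (-1.5, 93.0), (-1.0, 108.0), (-0.5, 118.0), (0.0, 126.0), (0.5, 128.0), (1.0, 130.0), (1.5, 129.0), (2.0, 129.0), (2.5, 129.0), (3.0, 130.0), (3.5, 130.0)]
topL [31.0, 30.0, 30.0, 30.0, 30.0, 30.0, 31.0, 32.0, 35.0, 39.0, 42.0, 45.0, 47.0, 47.0, 48.0, 48.0, 48.0, 48.0, 48.0, 48.0, 48.0, 48.0, 48.0, 48.0, 48.0, 51.0, 55.0, 68.0, 81.0, 99.0, 115.0, 125.0, 132.0, 134.0, 135.0, 134.0, 134.0, 134.0, 133.0, 133.0]
floor [29.0, 29.0, 29.0, 29.0, 29.0, 30.0, 31.0, 32.0, 35.0, 37.0, 40.0, 43.0, 45.0, 46.0, 47.0, 47.0, 47.0, 48.0, 48.0, 48.0, 48.0, 48.0, 48.0, 48.0, 48.0, 48.0, 47.0, 45.0, 43.0, 40.0, 37.0, 37.0, 36.0, 38.0, 40.0, 41.0, 42.0, 43.0, 44.0, 48.0]
jaw112 [(-20.0, 63.0), (-19.5, 71.0), (-19.0, 79.0), (-18.5, 87.0), (-18.0, 93.0), (-17.5, 99.0), (-17.0, 101.0), (-16.5, 103.0), (-16.0, 103.0), (-15.5, 102.0), (-15.0, 101.0), (-14.5, 99.0), (-14.0, 97.0), (-13.5, 92.0), (-13.0, 87.0), (-12.5, 76.0), (-12.0, 66.0), (-11.5, 55.0), (-11.0, 43.0), (-10.5, 36.0), (-10.0, 32.0), (-9.5, 30.0), (-9.0, 30.0), (-8.5, 30.0), (-8.0, 30.0), (-7.5, 30.0), (-7.0, 30.0), (-6.5, 30.0)] [60.0, 68.0, 77.0, 84.0, 90.0, 95.0, 97.0, 99.0, 99.0, 99.0, 99.0, 98.0, 97.0, 95.0, 91.0, 81.0, 72.0, 59.0, 46.0, 38.0, 33.0, 30.0, 30.0, 30.0, 30.0, 30.0, 30.0, 30.0]
```

```bash
python3 -c "
from rig import robot
s=robot.get_state();print(s['time'],s['ft_force']);print(robot.sign_off())"
```

```text
38.8 [-0.57135023 -0.55778157 -0.25063463]
the job is handed in; nothing more can be done
None
```

The job is handed in at 38.8 s: by camera measurement the slotted plate stands upright in the vice, slot up, centred and clamped tight against the fixed jaw, with the gripper clear; the plate fell flat on the worktop three times before I got it upright, and the finger briefly pressed on the tommy bar (about 50 N upward at the wrist), because the bar's low half was on the +y side rather than the −y side stated.

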